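Put the files and drawplates away and shut the locked drawer

ROBOT

A 6-joint arm with a two-finger parallel gripper is mounted at the origin on the work surface. World frame = base frame: x ahead of the robot, y to its left, z up, the work surface at z = 0. Lengths are in m, angles in degrees, forces in N, time in s.
With the tool pointing down it reaches from about 0.4 to 0.825 m from the base axis. Payload 7 kg.
Tool frame: the origin (TCP) lies at the very end of the fingers, on their centre line; the grasp point (between the pads) lies 19 mm behind it (r.hold_point_z is the distance from the TCP to the grasp point, in m); z points along the fingers, y is the direction in which the jaws open and shut (so a half turn about z gives the same grasp; the last joint's range is limited). The gripper opens to 88 mm and grips with 3 to 60 N. Pads are 19 mm wide; open, the fingers measure 130 mm over their backs; the gripper's body (78 mm by 193 mm) begins 47 mm behind the grasp point.
Start: joints at [-56.201, 20.546, 0.682, 0, -70.136, -16.507], TCP at [0.201, -0.644, 0.227] pointing down, gripper open.
Joint ranges: [-176.03, 176.03], [-82.01, 121.73], [-58.28, 71.71], [-173.87, 95.51], [-174.79, -0.11], [-173.66, 173.66]. Speed limits (degrees/s): [136.94, 136.94, 172.46, 180, 180, 180].

INTERFACE

Orientations are given as [roll, pitch, yaw] about the fixed x, y, z axes, in that order (R = Rz(yaw) Ry(pitch) Rx(roll)).
In Python, from plant import r gives the robot as it stands. The module is installed in compiled form; this text tells all that it offers.
- The arm moves only by the shell command python3 -m inch 'ROWS' [FORCE]. ROWS is text: rows parted by semicolons, each of 7 numbers parted by spaces: the shift along the tool's x, y, z in m, then the turn, a rotation vector about the tool's x, y, z in rad, then the opening, from 0 (shut) to 1 (fully open). In form: tx ty tz ax ay az jaw; .... A call has 1 to 20 rows; each row shifts and turns the commanded pose from where the row before left it, along the tool's axes as they then stand; what a row does not reach is not made up. A row lasts 1/12 s, in which the tool goes at most 41.7 mm and 7.16 degrees, less where a joint would pass 70% of its speed; a pose out of reach is approached as far as the arm can. A call with a gripper value outside its range is refused whole. The fingers move at their own pace and stop on an object; FORCE is the grip in N (left out, the last holds). Time passes only in rows, so rows that do not move let the fingers close. It gives the time, the measured TCP pose, the force and the opening at its end, in the units of the state.
- r.get_state(): the state, without advancing time (a new reading comes with each control period).
- r.capture(name): name is "scene" or "top" or "wrist"; returns the picture (384x512x3 uint8, red, green, blue); there is no depth.
- r.camera_params(name): a dict with "vfov" (degrees; the focal length in pixels is half the picture's height over the tangent of half this angle, whatever the lens; pixels are square), "cx", "cy" (the principal point, pixels), "R" (3x3) and "t" (3): a world point X has camera coordinates R X + t. Camera axes: x right, y down, z forward; pixel columns grow to the right and rows downward; lengths in m; the calibration is good to about 2 mm. A picture is of the moment at which its call begins: read the wrist's pose just before it. camera_params takes no time and is no camera call; for the wrist camera it gives the pose at the moment of the call.
- r.close_job(): hands the job in, once; it reports no verdict.
Trained networks look in the newest picture that a camera, given by its name, has taken for a name from the list of things; names that differ only in an ending like _2 or _b are one class to them, and where a whole thing is asked for, a point or a joint stands for the part that bears it (a point fixed in the world has none). Each returns a list of dicts, best first, with "p" (0 to 1); they miss things now and then, are a little off and sometimes report something else, mostly with a low value. They report only what shows in the picture. A call takes as long as a camera call.
- r.recognise(target, camera): "xy" ([column, row] in pixels, amid what is visible of it).
The state is a dict: "time_s": time; "joints": joint angles; "qd": joint speeds; "joint_torque": joint torques, N m; "tcp_pos": TCP position; "eef_rot": TCP orientation; "contact_force": force on the tool from outside, world axes, zero at the start; "moment": the same for the moment, N m; "gripper_width": finger opening in m.
Only numpy, scipy, OpenCV 4.12 (cv2) and the standard library are available. Lean on these libraries where they do the work, as an engineer would, in place of code of your own. Each camera call takes 0.05 s, during which the arm holds its last target.

TASK

The wire-drawing job is finished, so clear the goldsmith's bench: stand every file upright in the copper cup, blade down with its handle up, and put every drawplate on edge into a slot of the blue rack in the open drawer, pushed right down. Then press the red release lever of the drawer's locked slide and ease the drawer fully shut without slamming it. Leave everything else on the bench where it is.

Things in the scene. Friction and masses are not known exactly. Their poses are not given: they have to be found in the camera images.
- file1: flat file, pale wood handle (may be absent), 180 long: steel blade 100 x 12 x 5, ferrule 12, octagonal handle 68 long, 16 across; 65 g, balance 77 from the tip. Origin: blade tip (underside); x from tip to handle; lying, z is up and the file's axis rises 6 mm per 100 along x (x itself level). Lies on the mat. Grip: handle 130 to 160 from the tip, its axis then 10 to 12 above what it lies on.
- file2: flat file, red handle (may be absent), 180 long: steel blade 100 x 12 x 5, ferrule 12, octagonal handle 68 long, 16 across; 65 g, balance 77 from the tip. Origin: blade tip (underside); x from tip to handle; lying, z is up and the file's axis rises 6 mm per 100 along x (x itself level). Lies on the mat. Grip: handle 130 to 160 from the tip, its axis then 10 to 12 above what it lies on.
- file3: flat file, blue handle (may be absent), 180 long: steel blade 100 x 12 x 5, ferrule 12, octagonal handle 68 long, 16 across; 65 g, balance 77 from the tip. Origin: blade tip (underside); x from tip to handle; lying, z is up and the file's axis rises 6 mm per 100 along x (x itself level). Lies on the mat. Grip: handle 130 to 160 from the tip, its axis then 10 to 12 above what it lies on.
- file4: flat file, yellow handle (may be absent), 180 long: steel blade 100 x 12 x 5, ferrule 12, octagonal handle 68 long, 16 across; 65 g, balance 77 from the tip. Origin: blade tip (underside); x from tip to handle; lying, z is up and the file's axis rises 6 mm per 100 along x (x itself level). Lies on the mat. Grip: handle 130 to 160 from the tip, its axis then 10 to 12 above what it lies on.
- mat: cork mat, 260 (x) by 250 (y), 3 thick, fixed; the files lie on it at first. Origin: centre of its underside, on the bench.
- cup: round copper file cup fixed to the bench: 78 outside diameter, 68 inside, 110 high, inner floor 8 above the bench. Origin: centre of the underside, z up along its axis. A file standing blade down in it may lean on the rim by up to 0.6 rad.
- block: pale hardwood block fixed to the bench, 110 (its x) by 100 (its y) by 30 high, with two open grooves along x, 12 wide, 15 deep, at y = +30 and -30. Origin: centre of the underside. The drawplates stand in the grooves at first.
- drawplate1: steel drawplate (may be absent), a slab with rows of small holes, standing on its long edge: 130 long (x), 10 thick (y), 46 high (z); the lowest 4 are rebated to 7 thick and 126 long as a lead-in; 450 g. Origin: centre of its lower edge face. Both plates are alike; end for end makes no difference.
- drawplate2: steel drawplate (may be absent), a slab with rows of small holes, standing on its long edge: 130 long (x), 10 thick (y), 46 high (z); the lowest 4 are rebated to 7 thick and 126 long as a lead-in; 450 g. Origin: centre of its lower edge face. Both plates are alike; end for end makes no difference.
- slot_left (a point): centre of the floor of the left (+y) slot of the blue rack in the drawer; x along the slot into the unit, z up; moves with the drawer. Slot 133 long (x), 13 wide (y), 22 deep: its mouth is 22 above this point, a seated plate stands 24 out of it. Any plate, any slot. Slots 72 apart; drawer side walls 63 beyond each; the drawer's front is 85 before this point, its top 66 above it.
- slot_right (a point): centre of the floor of the right (-y) slot of the blue rack in the drawer; x along the slot into the unit, z up; moves with the drawer. Slot 133 long (x), 13 wide (y), 22 deep: its mouth is 22 above this point, a seated plate stands 24 out of it. Any plate, any slot. Slots 72 apart; drawer side walls 63 beyond each; the drawer's front is 85 before this point, its top 66 above it.
- drawer (a joint): drawer of the grey bench-top drawer unit (unit 300 deep, 270 wide, 106 high; it stands still), on full-extension slides: m, 0 = fully shut, 0.20 = fully out towards the robot, where the slide locks by itself; slides freely with about 2 N plus 10 N per m/s. It cannot be pushed in while locked.
- release (a joint): slide release lever (spring-loaded), rad: 0 at rest, 0.12 pressed right down. Beyond 0.08 it frees the locked slide; it springs back when let go, so hold it down while the drawer starts to move. Takes about 3 N at the pad to start, 7 N right down.
- release_pad (a point): centre of the top face of the red release pad, 34 (x) by 30 (y), 6 thick, that sticks out towards the robot from the drawer's front near its right end; the front's face is 18 behind this point (+x of this point) and rises 37 above the pad. Pressed straight down 11 frees the slide, 16 is the stop. Site x points into the drawer unit. It travels with the drawer.
- drawer_front (a point): middle of the top edge of the drawer front's outer face, 90 above the bench; x points into the unit, along which the drawer shuts. The front is 260 wide, 15 thick, with a brass bar handle standing 35 out, 35 below this point, 20 to the left of its middle.
- bowl: bystander: steel bowl, 100 diameter, 45 high. Origin: centre of the underside. To be left where it is.
- beaker: bystander: small glass beaker, 56 diameter, 65 high. Origin: centre of the underside. To be left where it is.
- burs1: bystander: round wooden bur block, 64 diameter, 55 high over the burs. Origin: centre of the underside. To be left where it is.
- burs2: bystander: round wooden bur block, 64 diameter, 55 high over the burs. Origin: centre of the underside. To be left where it is.
- hammer: bystander: hammer, 220 long, lying. Origin: centre of the underside. To be left where it is.
- jar: bystander: small jar with a lid, 52 diameter, 70 high. Origin: centre of the underside. To be left where it is.
- goblet: bystander: brass goblet, 84 foot diameter, 150 high. Origin: centre of the underside. To be left where it is.

How it is judged (in metres and radians):
On the way, in this order (a step that is already met when the one before it is completed fails the run):
1. every drawplate stands right down in a slot of the rack while the drawer is still out (((horizontal distance between drawplate1 and slot_left below 0.005 m and z of drawplate1 in the frame of slot_left below 0.004 m and angle between drawplate1's own z axis and vertical below 0.08 rad and angle between the x axis of drawplate1 and the x axis of slot_left, either way round below 0.05 rad) or (horizontal distance between drawplate1 and slot_right below 0.005 m and z of drawplate1 in the frame of slot_right below 0.004 m and angle between drawplate1's own z axis and vertical below 0.08 rad and angle between the x axis of drawplate1 and the x axis of slot_right, either way round below 0.05 rad)) and ((horizontal distance between drawplate2 and slot_left below 0.005 m and z of drawplate2 in the frame of slot_left below 0.004 m and angle between drawplate2's own z axis and vertical below 0.08 rad and angle between the x axis of drawplate2 and the x axis of slot_left, either way round below 0.05 rad) or (horizontal distance between drawplate2 and slot_right below 0.005 m and z of drawplate2 in the frame of slot_right below 0.004 m and angle between drawplate2's own z axis and vertical below 0.08 rad and angle between the x axis of drawplate2 and the x axis of slot_right, either way round below 0.05 rad)) and value of joint drawer above 0.19 m), for 0.2 s.
2. the release lever is pressed while the drawer is still fully out (value of joint release above 0.06 rad and value of joint drawer above 0.19 m), for 0.02 s.
3. the drawer is fully shut (value of joint drawer below 0.006 m), for 0.2 s.
At the end, for the whole second after the job is handed in: every file stands blade down in the cup (tip within 35 mm of the cup's axis and lower than 35 mm above the bench, leaning less than 0.75 rad, at rest), every drawplate is right down in a rack slot (within 5 mm, upright), and the drawer is shut to within 6 mm (horizontal distance between each of file1, file2, file3, file4 and cup below 0.035 m and height (world z) of each of file1, file2, file3, file4 below 0.035 m and angle between each of file1, file2, file3, file4's own x axis and vertical below 0.75 rad and linear speed of each of file1, file2, file3, file4 below 0.03 m/s and ((horizontal distance between drawplate1 and slot_left below 0.005 m and z of drawplate1 in the frame of slot_left below 0.004 m and angle between drawplate1's own z axis and vertical below 0.08 rad and angle between the x axis of drawplate1 and the x axis of slot_left, either way round below 0.05 rad) or (horizontal distance between drawplate1 and slot_right below 0.005 m and z of drawplate1 in the frame of slot_right below 0.004 m and angle between drawplate1's own z axis and vertical below 0.08 rad and angle between the x axis of drawplate1 and the x axis of slot_right, either way round below 0.05 rad)) and ((horizontal distance between drawplate2 and slot_left below 0.005 m and z of drawplate2 in the frame of slot_left below 0.004 m and angle between drawplate2's own z axis and vertical below 0.08 rad and angle between the x axis of drawplate2 and the x axis of slot_left, either way round below 0.05 rad) or (horizontal distance between drawplate2 and slot_right below 0.005 m and z of drawplate2 in the frame of slot_right below 0.004 m and angle between drawplate2's own z axis and vertical below 0.08 rad and angle between the x axis of drawplate2 and the x axis of slot_right, either way round below 0.05 rad)) and value of joint drawer below 0.006 m); the robot touches nothing.
It fails at once if the drawer is slammed (moves in faster than 0.45 m/s) (velocity of joint drawer below -0.45 m/s).
It fails at once if a bystander is pushed more than 4 cm or tipped over (distance of any of bowl, beaker, burs1, burs2, hammer, jar, goblet from where it was at the start of the episode above 0.04 m or angle between any of bowl, beaker, burs1, burs2, hammer, jar, goblet's own z axis and vertical above 0.6 rad).
Of drawplate1, drawplate2 only 1 to 2 are there at a start; the rules pass over those that are not, and their reading is None.
Of file1, file2, file3, file4 only 3 to 4 are there at a start; the rules pass over those that are not, and their reading is None.
At some moment in a run one of file1, file2, file3, file4 may be knocked a few centimetres aside while the robot is not near it.
It also fails if it takes over 210 s, if anything falls off the work surface, if the arm or the gripper's body presses on something with over 40 N, if the wrist force passes 120 N, or if a joint passes its speed limit or range.

## Working session

There is one attempt and no reset: what is moved stays moved. The work goes in short steps, Python scripts to look and compute and a shell command to move; the robot and the scene stay as the last step left them, time stands still between calls to the robot, and variables do not carry over. Pictures are saved under pics/ and viewed, and the job is handed in when it is done.

```bash
mkdir -p pics; ls; python3 - <<'E'
from plant import r
import cv2,numpy as np
s=r.get_state();print(s)
for n in("scene","top","wrist"):
    im=r.capture(n);cv2.imwrite(f"pics/{n}0.png",im[:,:,::-1]);p=r.camera_params(n);print(n,p)
E
```

```text
pics
{'time_s': 0.0, 'joints': array([-5.62017552e+01,  2.05906842e+01,  6.33635661e-01, -1.99342566e-02,
       -7.01362451e+01, -1.65077609e+01]), 'qd': array([ 0.04703953, -0.0207161 ,  0.02628775, -0.01072648,  0.04907623,
       -0.04220044]), 'joint_torque': array([-1.25665880e-03, -5.82719100e+01,  2.93058980e+01,  6.99707687e+00,
        7.01944882e-03, -2.02169063e-04]), 'tcp_pos': array([ 0.20045567, -0.64403105,  0.22563071]), 'eef_rot': array([ 1.79905227e+02, -8.54438195e-03, -1.62716298e+02]), 'contact_force': array([-1.32629303, -0.20441603,  0.396663  ]), 'moment': array([0.01629614, 0.05720131, 0.04007907]), 'gripper_width': 0.08775591655243371}
scene {'vfov': 49.5660095520789, 'cx': 251.8719632171339, 'cy': 191.5586436647382, 'R': array([[ 0.72636963,  0.68724526, -0.00900635],
       [ 0.4641174 , -0.50012004, -0.73107796],
       [-0.50693412,  0.52685282, -0.68223449]]), 't': array([-0.4006717 , -0.2036545 ,  1.72506356])}
top {'vfov': 46.42810957118604, 'cx': 253.2612998274033, 'cy': 191.4775932308325, 'R': array([[ 0.01106515, -0.99992376,  0.00548046],
       [-0.99609543, -0.01150253, -0.08753052],
       [ 0.08758689, -0.00449052, -0.99614676]]), 't': array([1.30737909e-03, 5.77574110e-01, 1.59045575e+00])}
wrist {'vfov': 70.5271751563057, 'cx': 259.32403898516117, 'cy': 190.3992040547504, 'R': array([[-0.29618289,  0.95513045,  0.00123603],
       [ 0.91922694,  0.28469737,  0.27197286],
       [ 0.25941767,  0.0816899 , -0.96230413]]), 't': array([ 0.6748598 , -0.03497933,  0.39028563])}
```

View pics/scene0.png

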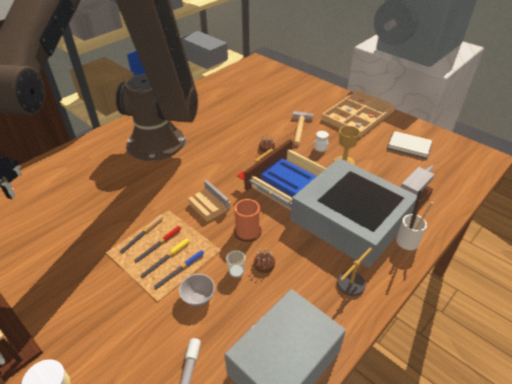

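View pics/top0.png

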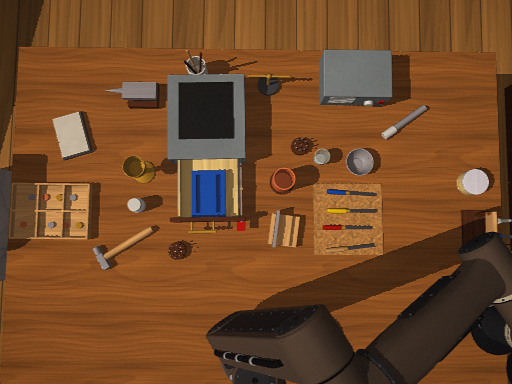

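```bash
python3 - <<'E'
from plant import r
import cv2,numpy as np
im=cv2.imread('pics/top0.png');cv2.imwrite('pics/top0z.png',cv2.resize(im[60:360,90:470],None,fx=2.1,fy=2,interpolation=2)[:600])
for n in "file1 file2 file3 file4 mat cup block drawplate1 slot_left slot_right drawer release release_pad drawer_front bowl beaker burs1 hammer jar goblet".split():
    try: print(n,[(np.round(d['xy']).tolist(),round(d['p'],2)) for d in r.recognise(n,"top")][:4])
    except Exception as e: print(n,e)
print(r.get_state()['time_s'])
E
```

```text
file1 [([349.0, 247.0], 0.77), ([351.0, 208.0], 0.61), ([332.0, 230.0], 0.56), ([348.0, 192.0], 0.45)]
file2 [([349.0, 247.0], 0.77), ([351.0, 208.0], 0.61), ([332.0, 230.0], 0.56), ([348.0, 192.0], 0.45)]
file3 [([349.0, 247.0], 0.77), ([351.0, 208.0], 0.61), ([332.0, 230.0], 0.56), ([348.0, 192.0], 0.45)]
file4 [([349.0, 247.0], 0.77), ([351.0, 208.0], 0.61), ([332.0, 230.0], 0.56), ([348.0, 192.0], 0.45)]
mat [([346.0, 220.0], 0.71)]
cup [([282.0, 181.0], 0.75)]
block [([284.0, 230.0], 0.86)]
drawplate1 [([278.0, 227.0], 0.64), ([319.0, 156.0], 0.63)]
slot_left [([138.0, 168.0], 0.67), ([346.0, 246.0], 0.2)]
slot_right [([207.0, 193.0], 0.77), ([299.0, 148.0], 0.39)]
drawer [([208.0, 189.0], 0.57)]
release [([349.0, 193.0], 0.75), ([242.0, 219.0], 0.45)]
release_pad [([244.0, 223.0], 0.68)]
drawer_front [([207.0, 192.0], 0.95), ([301.0, 145.0], 0.26), ([340.0, 228.0], 0.18)]
bowl [([362.0, 160.0], 0.7)]
beaker [([322.0, 156.0], 0.47)]
burs1 [([176.0, 252.0], 0.63), ([300.0, 148.0], 0.55)]
hammer [([114.0, 249.0], 0.57)]
jar [([135.0, 205.0], 0.54)]
goblet [([140.0, 168.0], 0.67), ([244.0, 223.0], 0.59), ([340.0, 228.0], 0.19)]
1.15
```

View pics/top0z.png

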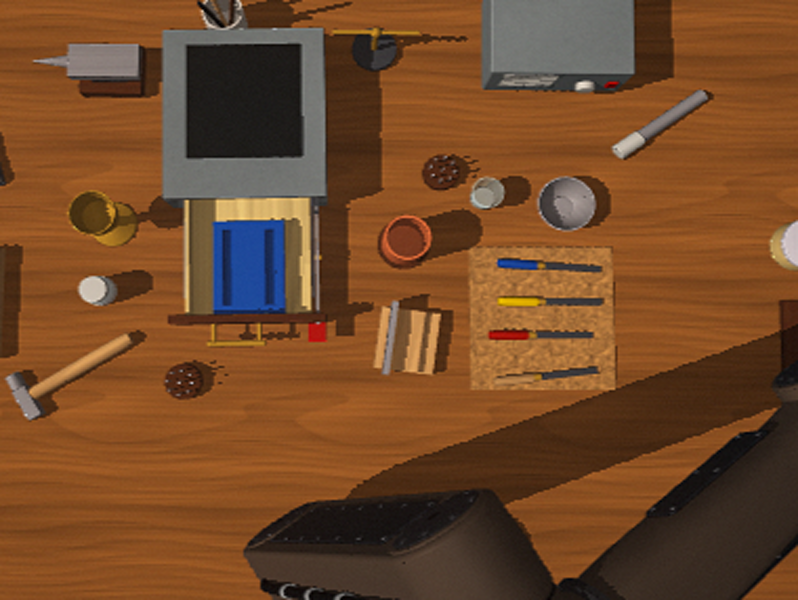

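View pics/wrist0.png

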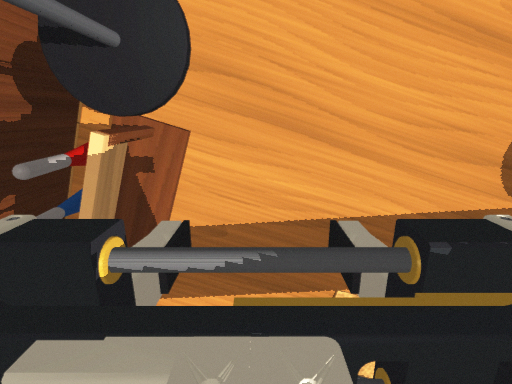

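```bash
cat > h.py <<'E'
from plant import r
import cv2,numpy as np
from scipy.spatial.transform import Rotation as Ro
np.set_printoptions(precision=4,suppress=True)
def ray(n,uv,p=None):
    p=p or r.camera_params(n);f=192/np.tan(np.radians(p['vfov']/2))
    uv=np.atleast_2d(uv).astype(float)
    d=np.c_[(uv[:,0]-p['cx'])/f,(uv[:,1]-p['cy'])/f,np.ones(len(uv))]
    return -p['R'].T@p['t'],d@p['R']
def p2w(n,uv,z,p=None):
    c,d=ray(n,uv,p);z=np.broadcast_to(z,len(d));k=(z-c[2])/d[:,2];return c+d*k[:,None]
def w2p(n,X,p=None):
    p=p or r.camera_params(n);f=192/np.tan(np.radians(p['vfov']/2))
    q=np.atleast_2d(X)@p['R'].T+p['t'];return np.c_[q[:,0]/q[:,2]*f+p['cx'],q[:,1]/q[:,2]*f+p['cy']]
def pose():
    s=r.get_state();return np.array(s['tcp_pos']),Ro.from_euler('xyz',s['eef_rot'],degrees=True)
def st():
    s=r.get_state();print('t',s['time_s'],'q',s['joints'],'tcp',s['tcp_pos'],'rpy',s['eef_rot'],'F',s['contact_force'],'w',s['gripper_width'])
def plan(pos,rot):
    """turn first, then shift in final tool frame"""
    p,R=pose();rv=(R.inv()*rot).as_rotvec();sh=rot.inv().apply(np.array(pos)-p)
    print('turn',rv,'deg',np.degrees(np.linalg.norm(rv)),'rows>=',np.degrees(np.linalg.norm(rv))/6);print('shift(final tool)',sh,'len',np.linalg.norm(sh),'shift(now tool)',R.inv().apply(np.array(pos)-p))
def snap(n,name,crop=None,sc=1):
    p=r.camera_params(n);im=r.capture(n)[:,:,::-1]
    cv2.imwrite(f'pics/{name}_raw.png',im);np.save(f'pics/{name}.npy',p,allow_pickle=True)
    if crop: im=im[crop[1]:crop[3],crop[0]:crop[2]]
    if sc!=1: im=cv2.resize(im,None,fx=sc,fy=sc,interpolation=2)
    cv2.imwrite(f'pics/{name}.png',im);return p
def lp(name): return np.load(f'pics/{name}.npy',allow_pickle=True).item()
E
python3 - <<'E'
from h import *
p=r.camera_params('wrist');C=-p['R'].T@p['t'];P,R=pose()
print('cam in tool',R.inv().apply(C-P),'cam R in tool\n',R.inv().as_matrix()@p['R'].T)
Z=lambda X,Y:[90+X/2.1,60+Y/2]
for n,a,z in [('cup top',Z(407,240),.11),('plate a',Z(398,303),.061),('plate b',Z(388,374),.061),('padc',Z(317,331),.053),('frontL',Z(170,320),.09),('frontR',Z(352,320),.09),
 ('slotLa',Z(227,230),.046),('slotLb',Z(227,305),.046),('slotRa',Z(269,229),.046),('slotRb',Z(269,303),.046),
 ('f3h',Z(500,264),.015),('f3t',Z(603,269),.005),('f4h',Z(500,301),.015),('f4t',Z(604,301),.005),('f2h',Z(490,334),.015),('f2t',Z(593,335),.005),('f1h',Z(498,382),.015),('f1t',Z(599,369),.005)]:
    print(n,p2w('top',a,z)[0])
E
```

```text
cam in tool [ 0.0732 -0.0004 -0.1584] cam R in tool
 [[-0.001  -0.9623 -0.2721]
 [ 1.     -0.001  -0.0003]
 [ 0.0001 -0.2721  0.9623]]
cup top [ 0.6108 -0.0961  0.11  ]
plate a [ 0.5048 -0.0851  0.061 ]
plate b [ 0.3806 -0.0692  0.061 ]
padc [0.4543 0.05   0.053 ]
frontL [0.47   0.2903 0.09  ]
frontR [ 0.4734 -0.008   0.09  ]
slotLa [0.6325 0.2056 0.046 ]
slotLb [0.4986 0.2027 0.046 ]
slotRa [0.6351 0.1343 0.046 ]
slotRb [0.503  0.1319 0.046 ]
f3h [ 0.5797 -0.2643  0.015 ]
f3t [ 0.5734 -0.4456  0.005 ]
f4h [ 0.5124 -0.264   0.015 ]
f4t [ 0.5149 -0.4465  0.005 ]
f2h [ 0.4526 -0.2466  0.015 ]
f2t [ 0.4529 -0.4266  0.005 ]
f1h [ 0.3668 -0.2601  0.015 ]
f1t [ 0.3916 -0.4362  0.005 ]
```

```bash
python3 - <<'E'
from h import *
plan([.443,-.077,.22],Ro.from_euler('xyz',[180,0,-187.3],degrees=True))
E
```

```text
turn [ 0.     -0.      0.4292] deg 24.59248350087114 rows>= 4.09874725014519
shift(final tool) [-0.1683  0.5937  0.0066] len 0.6170938985592217 shift(now tool) [-0.4001  0.4698  0.0066]
```

```bash
python3 -m inch '0 0 0 0 0 0.0858 1;0 0 0 0 0 0.0858 1;0 0 0 0 0 0.0858 1;0 0 0 0 0 0.0858 1;0 0 0 0 0 0.0858 1;-0.009 0.032 0 0 0 0 1;-0.009 0.032 0 0 0 0 1;-0.009 0.032 0 0 0 0 1;-0.009 0.032 0 0 0 0 1;-0.009 0.032 0 0 0 0 1;-0.009 0.032 0 0 0 0 1;-0.009 0.032 0 0 0 0 1;-0.009 0.032 0 0 0 0 1;-0.009 0.032 0 0 0 0 1;-0.009 0.032 0 0 0 0 1;-0.009 0.032 0 0 0 0 1;-0.009 0.032 0 0 0 0 1;-0.009 0.032 0 0 0 0 1;-0.009 0.032 0 0 0 0 1;-0.009 0.032 0 0 0 0 1' 40; python3 - <<'E'
from h import *
plan([.443,-.077,.22],Ro.from_euler('xyz',[180,0,-187.3],degrees=True));st()
E
```

```text
time_s: 2.82
tcp_pos: [0.3957, -0.1839, 0.227]
eef_rot: [180.0, 0.1, 172.7]
contact_force: [1.1, -0.2, -0.6]
gripper_width: 0.0876
turn [0.0001 0.0012 0.0002] deg 0.07069097839439006 rows>= 0.011781829732398344
shift(final tool) [-0.0333  0.1121  0.007 ] len 0.1171134105868353 shift(now tool) [-0.0333  0.1121  0.0071]
t 2.8167 q [  1.1476  -2.7869 -27.6089   0.0024 -65.1086 -98.4351] tcp [ 0.3957 -0.1839  0.227 ] rpy [179.992    0.0689 172.7135] F [ 1.0761 -0.2354 -0.5849] w 0.08761441558093595
```

```bash
python3 -m inch '-0.0083 0.028 0 0 0 0 1;-0.0083 0.028 0 0 0 0 1;-0.0083 0.028 0 0 0 0 1;-0.0083 0.028 0 0 0 0 1;0 0 0 0 0 0 1;0 0 0 0 0 0 1' 40; python3 - <<'E'
from h import *
st();snap('wrist','w1')
for n in ('drawplate1','block','slot_left','slot_right','release_pad','cup'):
    print(n,[(np.round(d['xy']).tolist(),round(d['p'],2)) for d in r.recognise(n,"wrist")][:4])
E
```

```text
time_s: 3.32
tcp_pos: [0.443, -0.0774, 0.2266]
eef_rot: [180.0, 0.0, 172.9]
contact_force: [0.2, 0.0, -1.2]
gripper_width: 0.0875
t 3.3167 q [  15.3399   -1.2974  -26.2504   -0.0012  -65.0387 -112.4696] tcp [ 0.443  -0.0774  0.2266] rpy [179.9958   0.0072 172.8698] F [ 0.1862  0.0071 -1.1639] w 0.08745019553363777
drawplate1 [([363.0, 174.0], 0.74), ([265.0, 175.0], 0.62)]
block []
slot_left [([439.0, 187.0], 0.76), ([264.0, 284.0], 0.19)]
slot_right [([440.0, 186.0], 0.65)]
release_pad [([361.0, 171.0], 0.62)]
cup [([264.0, 282.0], 0.66)]
```

View pics/w1.png

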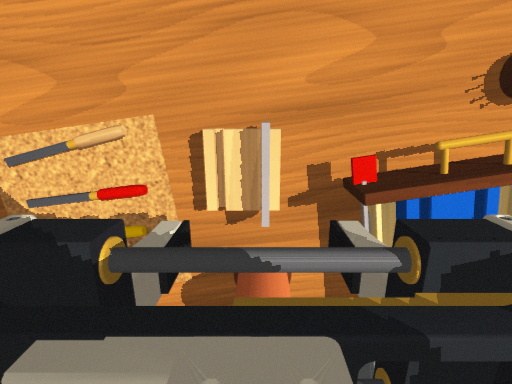

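```bash
python3 - <<'E'
import cv2
im=cv2.imread('pics/w1_raw.png');cv2.imwrite('pics/w1z.png',cv2.resize(im[110:240,190:390],None,fx=4,fy=4,interpolation=0))
E
```

```text
(no output)
```

View pics/w1z.png

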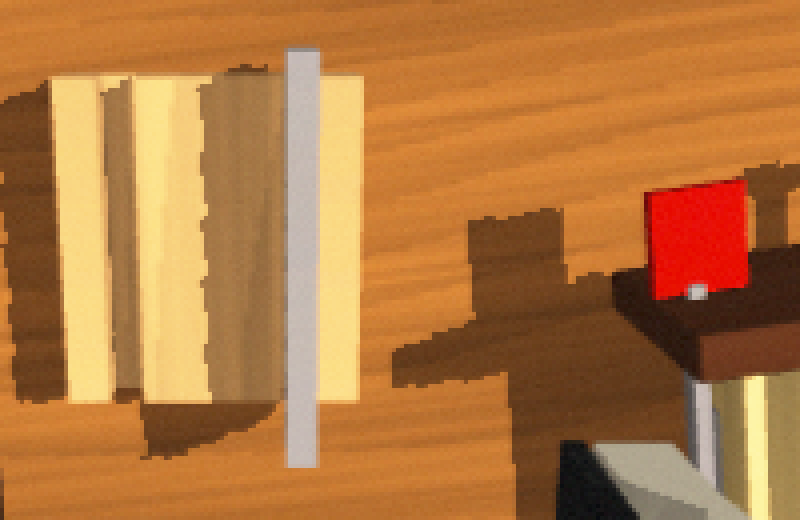

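```bash
python3 - <<'E'
from h import *
p=lp('w1');q=lambda a:np.array(a)/4+[190,110]-.5
a=p2w('wrist',q([(286,48),(320,48),(319,468),(286.5,468)]),.061,p);print(a,a.mean(0));d=(a[2]+a[3]-a[0]-a[1]);print(np.degrees(np.arctan2(d[1],d[0])),np.linalg.norm(d)/2, 'w',np.linalg.norm(a[0]-a[1]),np.linalg.norm(a[2]-a[3]))
b=p2w('wrist',q([(646,194),(745,181),(748,285),(652,300)]),.053,p);print('pad',b,b.mean(0))
plan([*a.mean(0)[:2],.043],Ro.from_euler('xyz',[180,0,180+np.degrees(np.arctan2(d[1],d[0]))],degrees=True))
E
```

```text
[[ 0.3794 -0.0678  0.061 ]
 [ 0.3807 -0.0581  0.061 ]
 [ 0.511  -0.0735  0.061 ]
 [ 0.5097 -0.0839  0.061 ]] [ 0.4452 -0.0708  0.061 ]
-6.884462629094696 0.13119548613202034 w 0.009834987029193219 0.01046973244426051
pad [[0.4367 0.0366 0.053 ]
 [0.4365 0.0668 0.053 ]
 [0.4696 0.0674 0.053 ]
 [0.4707 0.0373 0.053 ]] [0.4534 0.052  0.053 ]
turn [ 0.0001  0.0001 -0.0083] deg 0.47683789954270106 rows>= 0.07947298325711684
shift(final tool) [-0.0019  0.0088  0.1836] len 0.18384167575349566 shift(now tool) [-0.0018  0.0088  0.1836]
```

```bash
python3 -m inch '0 0 0 0 0 -0.062 1;0 0 0 0 0 -0.062 1;-0.0175 0.0247 0 0 0 0 1;-0.0175 0.0247 0 0 0 0 1;-0.0175 0.0247 0 0 0 0 1;-0.0175 0.0247 0 0 0 0 1;-0.0175 0.0247 0 0 0 0 1;-0.0175 0.0247 0 0 0 0 1;-0.0175 0.0247 0 0 0 0 1;-0.0175 0.0247 0 0 0 0 1;-0.0175 0.0247 0 0 0 0 1;-0.0175 0.0247 0 0 0 0 1;0 0 0 0 0 0 1;0 0 0 0 0 0 1' 40; python3 - <<'E'
from h import *
st();snap('wrist','w2',sc=1.5)
E
```

```text
time_s: 4.83
tcp_pos: [0.6188, 0.1684, 0.2253]
eef_rot: [-180.0, -0.1, 179.8]
contact_force: [-0.7, -0.5, -0.3]
gripper_width: 0.0873
t 4.8333 q [  32.6193   17.5093   -3.888    -0.0062  -68.7012 -122.7826] tcp [0.6188 0.1684 0.2253] rpy [-179.9515   -0.0859  179.8345] F [-0.7318 -0.4579 -0.3267] w 0.08732113063493029
```

View pics/w2.png

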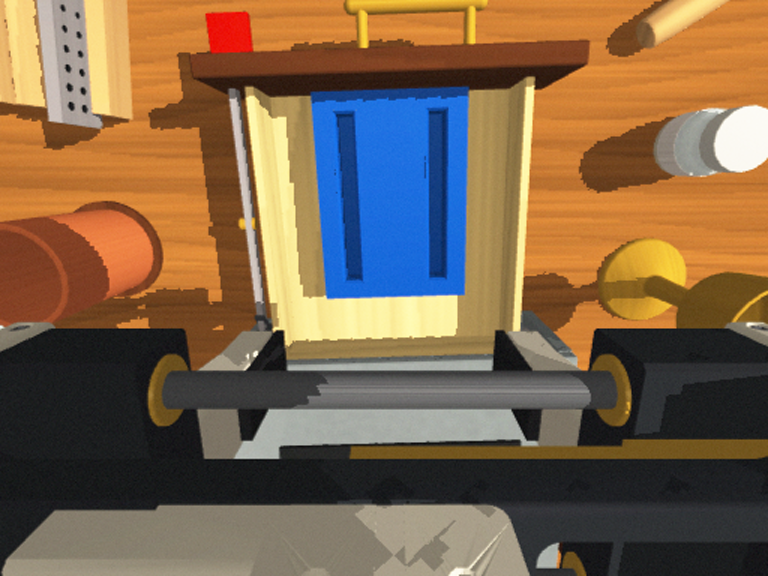

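```bash
python3 - <<'E'
import cv2
im=cv2.imread('pics/w2_raw.png');cv2.imwrite('pics/w2z.png',cv2.resize(im[60:200,200:320],None,fx=4,fy=4,interpolation=0)[:600])
E
```

```text
(no output)
```

View pics/w2z.png

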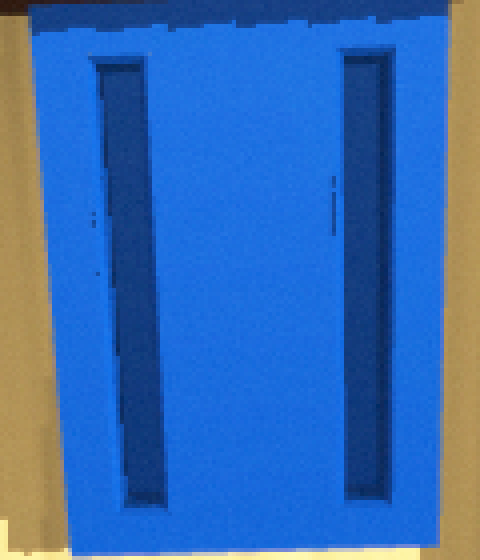

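```bash
python3 - <<'E'
from h import *
p=lp('w2');q=lambda a:np.array(a)/4+[200,60]-.5
for n,c in [('left',[(342,50),(394,48),(392,502),(344,500)]),('right',[(94,58),(147,57),(168,507),(124,508)])]:
    a=p2w('wrist',q(c),.046,p);d=(a[2]+a[3]-a[0]-a[1]);print(n,a,'\nc',a.mean(0),'yaw',np.degrees(np.arctan2(d[1],d[0])),np.linalg.norm(d)/2, 'w',np.linalg.norm(a[0]-a[1]),np.linalg.norm(a[2]-a[3]))
a=p2w('wrist',np.array([(191,54),(590,41)])/1.5,.09,p);print('front',a)
E
```

```text
left [[0.4995 0.1978 0.046 ]
 [0.499  0.2127 0.046 ]
 [0.6339 0.2168 0.046 ]
 [0.6332 0.2013 0.046 ]] 
c [0.5664 0.2072 0.046 ] yaw 1.6179858624978203 0.13438140253816716 w 0.01495299804147042 0.015451517817752386
right [[0.5013 0.1263 0.046 ]
 [0.5011 0.1416 0.046 ]
 [0.6353 0.1448 0.046 ]
 [0.6356 0.1306 0.046 ]] 
c [0.5684 0.1358 0.046 ] yaw 1.5852202167112595 0.13429607517022038 w 0.015294071669983953 0.014172014255406531
front [[0.4726 0.0404 0.09  ]
 [0.4662 0.2972 0.09  ]]
```

```bash
python3 - <<'E'
from h import *
plan([.4452,-.0708,.12],Ro.from_euler('xyz',[180,0,173.1],degrees=True))
E
```

```text
turn [-0.0008 -0.0013  0.117 ] deg 6.706750980776569 rows>= 1.117791830129428
shift(final tool) [ 0.1432 -0.2575  0.1057] len 0.31299747091903046 shift(now tool) [ 0.1722 -0.2389  0.1061]
```

```bash
python3 -m inch '0 0 0 0 0 0.0585 1;0 0 0 0 0 0.0585 1;0.01302 -0.0234 0 0 0 0 1;0.01302 -0.0234 0 0 0 0 1;0.01302 -0.0234 0 0 0 0 1;0.01302 -0.0234 0 0 0 0 1;0.01302 -0.0234 0 0 0 0 1;0.01302 -0.0234 0 0 0 0 1;0.01302 -0.0234 0 0 0 0 1;0.01302 -0.0234 0 0 0 0 1;0.01302 -0.0234 0 0 0 0 1;0.01302 -0.0234 0 0 0 0 1;0.01302 -0.0234 0 0 0 0 1;0 0 0.026 0 0 0 0.6;0 0 0.026 0 0 0 0.6;0 0 0.026 0 0 0 0.6;0 0 0.026 0 0 0 0.6;0 0 0 0 0 0 0.6' 40; python3 - <<'E'
from h import *
plan([.4452,-.0708,.043],Ro.from_euler('xyz',[180,0,173.1],degrees=True));st()
E
```

```text
time_s: 6.38
tcp_pos: [0.4413, -0.0719, 0.1189]
eef_rot: [-179.9, -0.4, 173.0]
contact_force: [-1.1, 1.2, -0.7]
gripper_width: 0.0598
turn [-0.0013 -0.0063 -0.0022] deg 0.3895438328386872 rows>= 0.0649239721397812
shift(final tool) [-0.0037  0.0015  0.0759] len 0.07604425270285918 shift(now tool) [-0.0042  0.0016  0.0759]
t 6.3833 q [  16.0829    5.1452  -35.3037   -0.0921  -49.9127 -113.0502] tcp [ 0.4413 -0.0719  0.1189] rpy [-179.9229   -0.3602  172.9729] F [-1.1267  1.1767 -0.6705] w 0.05982421095047225
```

```bash
python3 -m inch '0 0 0.02 0 0 0 0.5;0 0 0.02 0 0 0 0.5;0 0 0.02 0 0 0 0.5;0 0 0.012 0 0 0 0.5;0 0 0 0 0 0 0.5;0 0 0 0 0 0 0.5' 40; python3 - <<'E'
from h import *
plan([.4452,-.0708,.043],Ro.from_euler('xyz',[180,0,173.1],degrees=True));st()
E
```

```text
time_s: 6.88
tcp_pos: [0.4454, -0.0709, 0.0515]
eef_rot: [-180.0, 0.0, 173.1]
contact_force: [0.3, 0.1, -0.1]
gripper_width: 0.0442
turn [-0.0003  0.0001  0.    ] deg 0.019639344377570048 rows>= 0.0032732240629283413
shift(final tool) [0.0002 0.0001 0.0085] len 0.00853556615191977 shift(now tool) [0.0002 0.0001 0.0085]
t 6.8833 q [  16.1391   11.0773  -39.8045    0.0302  -39.1222 -113.06  ] tcp [ 0.4454 -0.0709  0.0515] rpy [-179.9809    0.0038  173.1026] F [ 0.2559  0.1141 -0.1103] w 0.044223114534346464
```

```bash
python3 -m inch '0 0 0.0085 0 0 0 0.4;0 0 0 0 0 0 0.3;0 0 0 0 0 0 0;0 0 0 0 0 0 0;0 0 0 0 0 0 0;0 0 0 0 0 0 0;0 0 0 0 0 0 0;0 0 0 0 0 0 0;0 0 0 0 0 0 0;0 0 0 0 0 0 0' 40; python3 - <<'E'
from h import *
st()
E
```

```text
time_s: 7.72
tcp_pos: [0.4455, -0.0705, 0.0424]
eef_rot: [180.0, 0.0, 173.1]
contact_force: [-1.6, 0.4, 4.7]
gripper_width: 0.0097
t 7.7167 q [  16.1792   11.9618  -40.3655    0.0139  -37.6528 -113.0659] tcp [ 0.4455 -0.0705  0.0424] rpy [180.       0.0217 173.1243] F [-1.6077  0.3746  4.7404] w 0.009650944921291413
```

```bash
python3 -m inch '0 0 -0.01 0 0 0 0;0 0 -0.02 0 0 0 0;0 0 -0.025 0 0 0 0;0 0 -0.025 0 0 0 0;0 0 -0.025 0 0 0 0;0 0 -0.015 0 0 0 0;0 0 0 0 0 0 0' 60; python3 - <<'E'
from h import *
plan([.5684,.1358,.13],Ro.from_euler('xyz',[180,0,181.55],degrees=True));st()
E
```

```text
time_s: 8.3
tcp_pos: [0.4467, -0.0702, 0.1647]
eef_rot: [179.9, 0.3, 173.1]
contact_force: [0.4, 0.3, -3.9]
gripper_width: 0.0095
turn [ 0.0012  0.0046 -0.1469] deg 8.423478031786317 rows>= 1.4039130052977196
shift(final tool) [-0.1272  0.2027  0.0347] len 0.2417832776337142 shift(now tool) [-0.096   0.2191  0.0354]
t 8.3 q [  16.1798    2.099   -31.622     0.0242  -56.0104 -113.0624] tcp [ 0.4467 -0.0702  0.1647] rpy [179.9133   0.255  173.1306] F [ 0.3952  0.3459 -3.8702] w 0.00950132345085761
```

```bash
python3 -m inch '0 0 0 0 0 -0.049 0;0 0 0 0 0 -0.049 0;0 0 0 0 0 -0.049 0;-0.01272 0.02027 0 0 0 0 0;-0.01272 0.02027 0 0 0 0 0;-0.01272 0.02027 0 0 0 0 0;-0.01272 0.02027 0 0 0 0 0;-0.01272 0.02027 0 0 0 0 0;-0.01272 0.02027 0 0 0 0 0;-0.01272 0.02027 0 0 0 0 0;-0.01272 0.02027 0 0 0 0 0;-0.01272 0.02027 0 0 0 0 0;-0.01272 0.02027 0 0 0 0 0;0 0 0 0 0 0 0;0 0 0 0 0 0 0;0 0 0 0 0 0 0'; python3 - <<'E'
from h import *
plan([.5684,.1358,.085],Ro.from_euler('xyz',[180,0,181.55],degrees=True));st();snap('wrist','w3',sc=1.5)
E
```

```text
time_s: 9.63
tcp_pos: [0.5657, 0.1351, 0.16]
eef_rot: [-179.9, -0.2, -178.5]
contact_force: [0.3, -0.5, -3.5]
gripper_width: 0.0094
turn [-0.0012 -0.0033 -0.0003] deg 0.20499745645966608 rows>= 0.03416624274327768
shift(final tool) [-0.0027  0.0007  0.075 ] len 0.0750467992500498 shift(now tool) [-0.0029  0.0008  0.075 ]
t 9.6333 q [  32.6544   14.9411  -16.5106   -0.0453  -58.7489 -121.0982] tcp [0.5657 0.1351 0.16  ] rpy [-179.9295   -0.1917 -178.4676] F [ 0.3381 -0.4837 -3.4503] w 0.009440031608872081
```

View pics/w3.png

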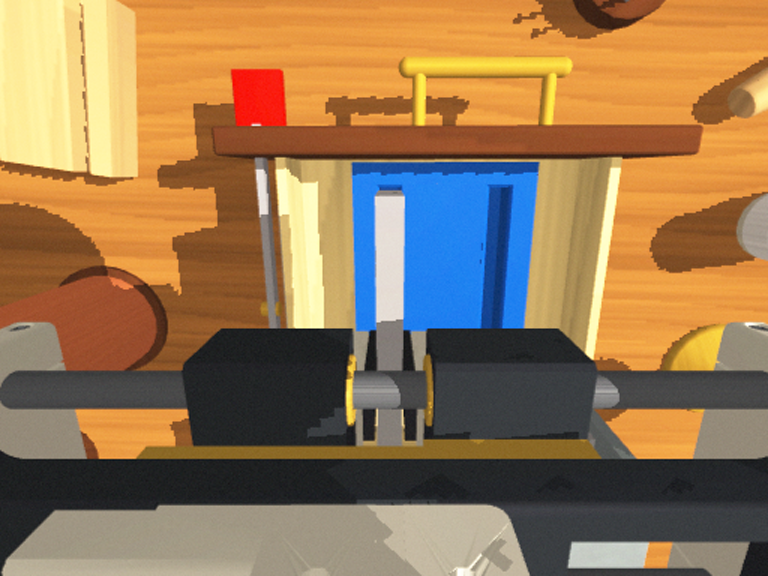

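```bash
python3 - <<'E'
from h import *
im=cv2.imread('pics/w3_raw.png');cv2.imwrite('pics/w3z.png',cv2.resize(im[100:230,220:370],None,fx=4,fy=4,interpolation=0))
E
```

```text
(no output)
```

View pics/w3z.png

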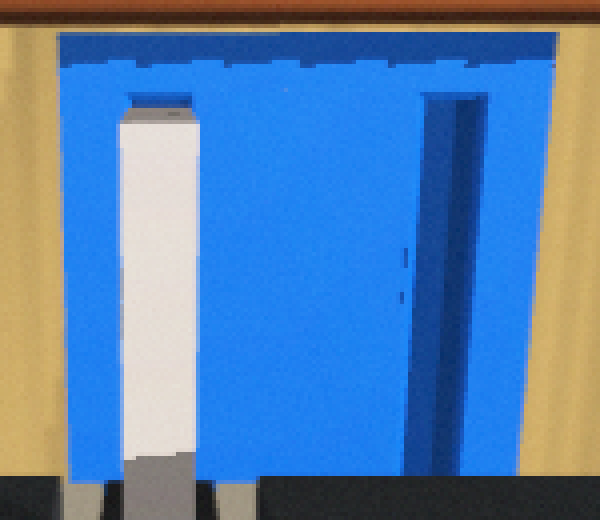

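```bash
python3 - <<'E'
from h import *
p=lp('w3');q=lambda a:np.array(a)/4+[220,100]-.5
a=p2w('wrist',q([(120,122),(200,123),(196,452),(124,460)]),.1786,p);print('plate',a)
P,R=pose();print('in tool',R.inv().apply(a-P))
print('slotR near',p2w('wrist',q([(128,93),(193,93)]),.046,p));print('slotL near',p2w('wrist',q([(421,93),(489,94)]),.046,p))
# predicted slot corners from w2
E
```

```text
plate [[0.5008 0.128  0.1786]
 [0.5006 0.1381 0.1786]
 [0.5447 0.1391 0.1786]
 [0.5461 0.1293 0.1786]]
in tool [[ 0.0653 -0.0051 -0.0179]
 [ 0.0651  0.005  -0.0179]
 [ 0.0211  0.0048 -0.0181]
 [ 0.0199 -0.005  -0.018 ]]
slotR near [[0.501  0.1251 0.046 ]
 [0.5006 0.141  0.046 ]]
slotL near [[0.4992 0.1965 0.046 ]
 [0.499  0.2131 0.046 ]]
```

```bash
python3 -m inch '-0.0012 0.0003 0.025 0 0 0 0;0 0 0.025 0 0 0 0;0 0 0.025 0 0 0 0;0 0 0 0 0 0 0;0 0 0 0 0 0 0;0 0 0 0 0 0 0;0 0 0 0 0 0 0'; python3 - <<'E'
from h import *
plan([.5682,.1355,.052],Ro.from_euler('xyz',[180,0,181.55],degrees=True));st();snap('wrist','w4',sc=1.5)
E
```

```text
time_s: 10.27
tcp_pos: [0.5693, 0.1361, 0.089]
eef_rot: [179.9, 0.2, -178.5]
contact_force: [0.4, -0.6, -5.0]
gripper_width: 0.0097
turn [ 0.0011  0.0027 -0.0002] deg 0.17015212668334237 rows>= 0.02835868778055706
shift(final tool) [ 0.0012 -0.0006  0.037 ] len 0.03699653647316931 shift(now tool) [ 0.0013 -0.0007  0.037 ]
t 10.2667 q [  32.5919   19.243   -21.0586    0.0339  -49.5305 -121.0742] tcp [0.5693 0.1361 0.089 ] rpy [ 179.9355    0.1571 -178.4604] F [ 0.4061 -0.6313 -4.9963] w 0.009712704185689775
```

View pics/w4.png

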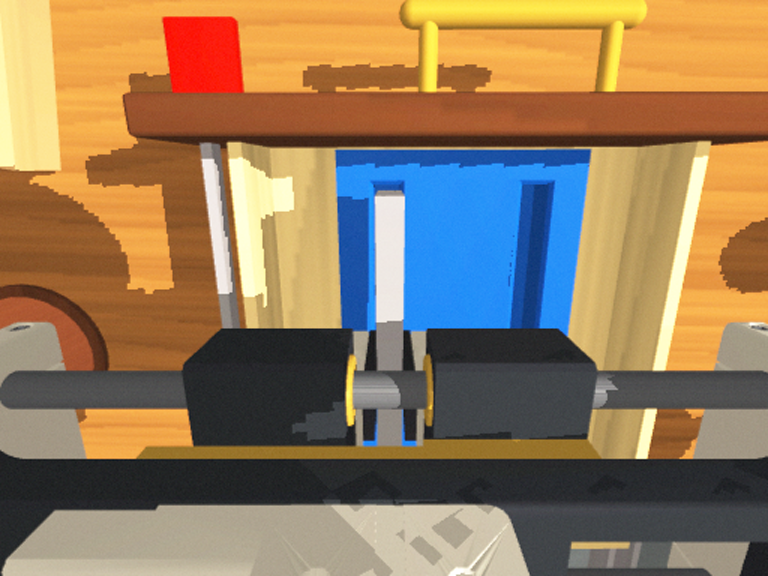

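```bash
python3 -m inch '0.0005 -0.0004 0.004 0 0 0 0;0 0 0.004 0 0 0 0;0 0 0.003 0 0 0 0;0 0 0.003 0 0 0 0;0 0 0.003 0 0 0 0;0 0 0.003 0 0 0 0;0 0 0 0 0 0 0;0 0 0 0 0 0 0' ; python3 - <<'E'
from h import *
plan([.5682,.1355,.0515],Ro.from_euler('xyz',[180,0,181.55],degrees=True));st();snap('wrist','w5',sc=1.5)
E
```

```text
time_s: 10.98
tcp_pos: [0.5677, 0.1354, 0.0668]
eef_rot: [-180.0, -0.0, -178.5]
contact_force: [0.6, 0.0, -4.2]
gripper_width: 0.0096
turn [-0.0003 -0.0004 -0.0002] deg 0.030941901545711033 rows>= 0.005156983590951839
shift(final tool) [-0.0005  0.0001  0.0153] len 0.015294064745316426 shift(now tool) [-0.0005  0.0001  0.0153]
t 10.9833 q [  32.6034   20.7139  -22.374     0.0034  -46.9414 -121.0654] tcp [0.5677 0.1354 0.0668] rpy [-179.9828   -0.0238 -178.4597] F [ 0.5834  0.049  -4.2212] w 0.009593170208804765
```

View pics/w5.png

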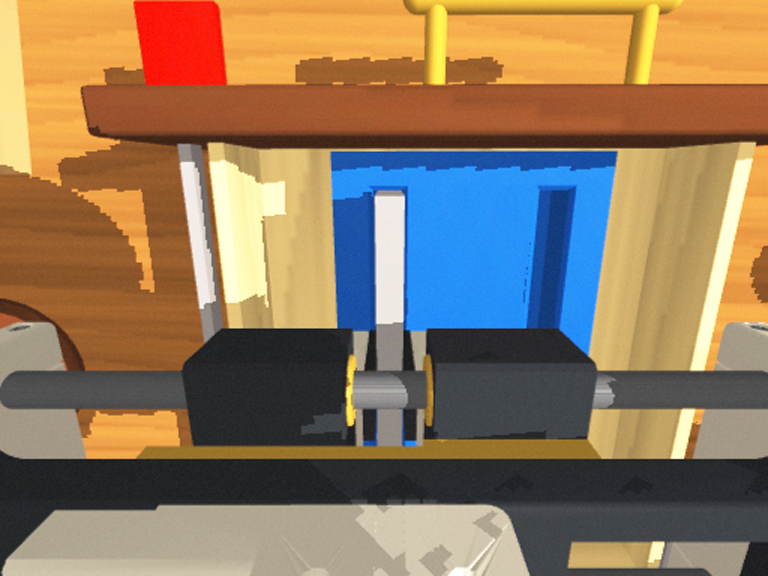

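Already entering the slot (bottom ≈ 39 mm, mouth 46), no side force. Continue down.

```bash
python3 -m inch '-0.0003 0 0.003 0 0 0 0;0 0 0.003 0 0 0 0;0 0 0.003 0 0 0 0;0 0 0.003 0 0 0 0;0 0 0.002 0 0 0 0;0 0 0 0 0 0 0;0 0 0 0 0 0 0' ; python3 - <<'E'
from h import *
plan([.5682,.1355,.0515],Ro.from_euler('xyz',[180,0,181.55],degrees=True));st()
E
```

```text
time_s: 11.62
tcp_pos: [0.568, 0.1354, 0.0529]
eef_rot: [-180.0, -0.0, -178.5]
contact_force: [-0.3, 0.0, -4.1]
gripper_width: 0.0094
turn [-0.0002 -0.0003 -0.0003] deg 0.023129900370698453 rows>= 0.003854983395116409
shift(final tool) [-0.0002  0.0001  0.0014] len 0.001412163528312987 shift(now tool) [-0.0002  0.0001  0.0014]
t 11.6167 q [  32.5853   21.7276  -23.0835    0.0018  -45.2069 -121.051 ] tcp [0.568  0.1354 0.0529] rpy [-179.9896   -0.0148 -178.4644] F [-0.2977  0.0271 -4.126 ] w 0.009437218116226562
```

```bash
python3 -m inch '0 0 0.002 0 0 0 0;0 0 0 0 0 0 0;0 0 0 0 0 0 0' ; python3 -m inch '0 0 0 0 0 0 0.2;0 0 0 0 0 0 0.3;0 0 0 0 0 0 0.3;0 0 -0.02 0 0 0 0.3;0 0 -0.02 0 0 0 0.3;0 0 -0.02 0 0 0 0;0 0 0 0 0 0 0;0 0 0 0 0 0 0' ; python3 - <<'E'
from h import *
st();snap('wrist','w6',sc=1.5)
E
```

```text
time_s: 11.87
tcp_pos: [0.5685, 0.1356, 0.0514]
eef_rot: [180.0, 0.1, -178.5]
contact_force: [1.2, -0.5, -2.9]
gripper_width: 0.0097
time_s: 12.53
tcp_pos: [0.5688, 0.1359, 0.1125]
eef_rot: [179.9, 0.2, -178.5]
contact_force: [-0.3, 0.1, -0.2]
gripper_width: 0.0116
t 12.5333 q [  32.5878   17.6898  -19.679     0.0051  -52.4515 -121.0497] tcp [0.5688 0.1359 0.1125] rpy [ 179.9107    0.1561 -178.4589] F [-0.2677  0.1043 -0.1939] w 0.011587913414788431
```

View pics/w6.png

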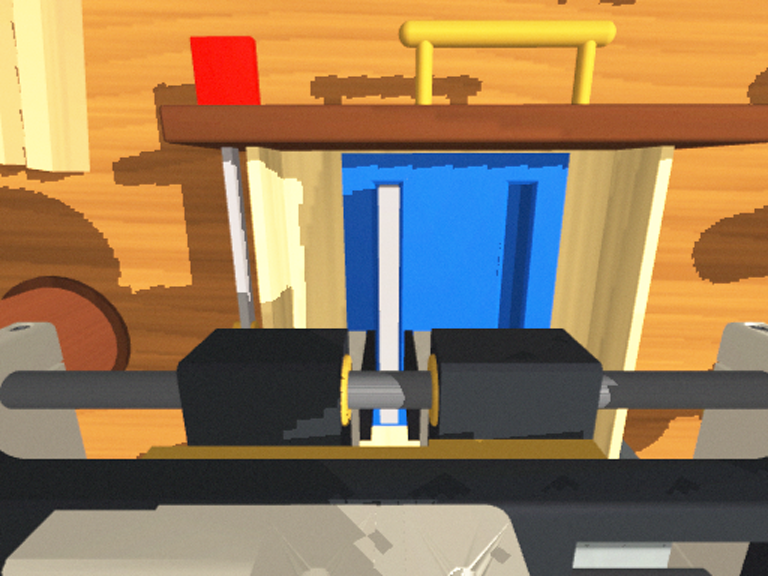

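```bash
python3 -m inch '0 0 0.02 0 0 0 0;0 0 0.015 0 0 0 0;0 0 0.004 0 0 0 0;0 0 0.002 0 0 0 0;0 0 0.001 0 0 0 0;0 0 0 0 0 0 0;0 0 0 0 0 0 0;0 0 0 0 0 0 0' ; python3 -m inch '0 0 0.001 0 0 0 0;0 0 0.001 0 0 0 0;0 0 0 0 0 0 0'
```

```text
time_s: 13.25
tcp_pos: [0.5673, 0.1349, 0.0702]
eef_rot: [-179.9, -0.1, -178.4]
contact_force: [-6.2, -0.6, 16.1]
gripper_width: 0.0004
time_s: 13.5
tcp_pos: [0.5675, 0.1349, 0.07]
eef_rot: [-179.9, -0.0, -178.4]
contact_force: [-13.0, -0.8, 31.7]
gripper_width: 0.0004
```

```bash
python3 -m inch '0 0 -0.01 0 0 0 0;0 0 -0.025 0 0 0 0;0 0 -0.03 0 0 0 0;0 0 0 0 0 0 0;0 0 0 0 0 0 0' ; python3 - <<'E'
from h import *
plan([.457,.052,.075],Ro.from_euler('xyz',[180,0,181.5],degrees=True));st();snap('wrist','w7',sc=1.5)
E
```

```text
time_s: 13.92
tcp_pos: [0.5689, 0.1359, 0.1336]
eef_rot: [179.9, 0.2, -178.5]
contact_force: [-0.5, -0.6, -0.5]
gripper_width: 0.0003
turn [0.0014 0.0026 0.0007] deg 0.1758921586895768 rows>= 0.029315359781596134
shift(final tool) [ 0.114  -0.0809  0.0586] len 0.1516138450058664 shift(now tool) [ 0.1142 -0.0809  0.0582]
t 13.9167 q [  32.5844   16.452   -18.2837    0.0114  -55.0935 -121.0501] tcp [0.5689 0.1359 0.1336] rpy [ 179.9199    0.1512 -178.4593] F [-0.4508 -0.572  -0.5285] w 0.00025651519307596496
```

View pics/w7.png

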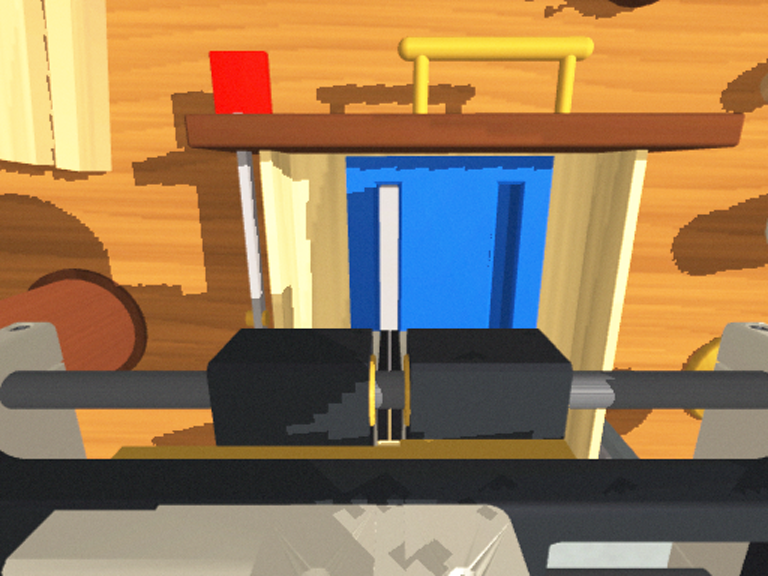

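```bash
python3 -m inch '0.0163 -0.01156 0 0 0 0 0;0.0163 -0.01156 0 0 0 0 0;0.0163 -0.01156 0 0 0 0 0;0.0163 -0.01156 0 0 0 0 0;0.0163 -0.01156 0 0 0 0 0;0.0163 -0.01156 0 0 0 0 0;0.0163 -0.01156 0 0 0 0 0;0 0 0 0 0 0 0;0 0 0 0 0 0 0;0 0 0.025 0 0 0 0;0 0 0.025 0 0 0 0;0 0 0.01 0 0 0 0;0 0 0 0 0 0 0;0 0 0 0 0 0 0;0 0 0 0 0 0 0' ; python3 - <<'E'
from h import *
plan([.457,.052,.055],Ro.from_euler('xyz',[180,0,181.5],degrees=True));st();snap('wrist','w8',sc=1.5);snap('scene','s8',crop=(200,120,350,240),sc=5)
E
```

```text
time_s: 15.22
tcp_pos: [0.4569, 0.0519, 0.0724]
eef_rot: [-180.0, 0.0, -178.4]
contact_force: [-0.1, -0.6, 0.8]
gripper_width: 0.0003
turn [-0.0002  0.0003  0.001 ] deg 0.06247807600271168 rows>= 0.010413012667118613
shift(final tool) [-0.0001  0.0001  0.0174] len 0.017385290633375756 shift(now tool) [-0.0001  0.0001  0.0174]
t 15.2167 q [  31.1467    9.9245  -37.4344    0.0251  -42.6326 -119.6056] tcp [0.4569 0.0519 0.0724] rpy [-179.9895    0.0159 -178.4405] F [-0.0844 -0.5792  0.785 ] w 0.00032059767012562285
```

View pics/w8.png

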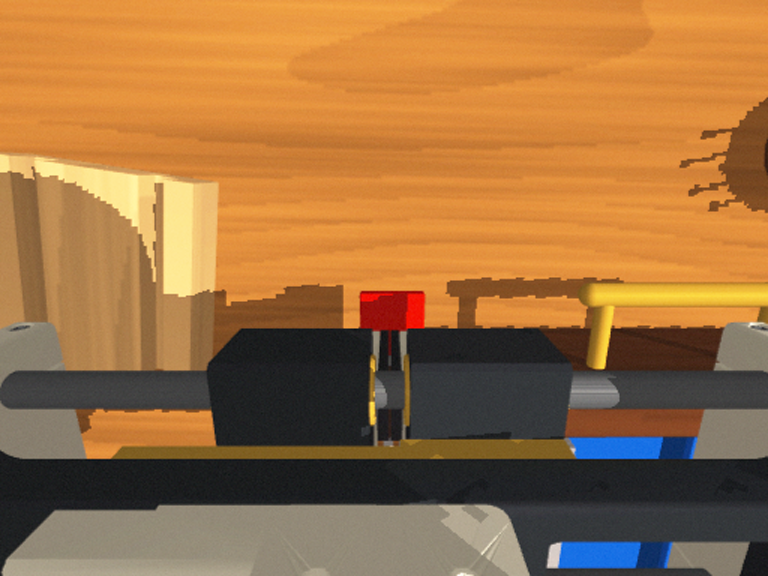

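View pics/s8.png

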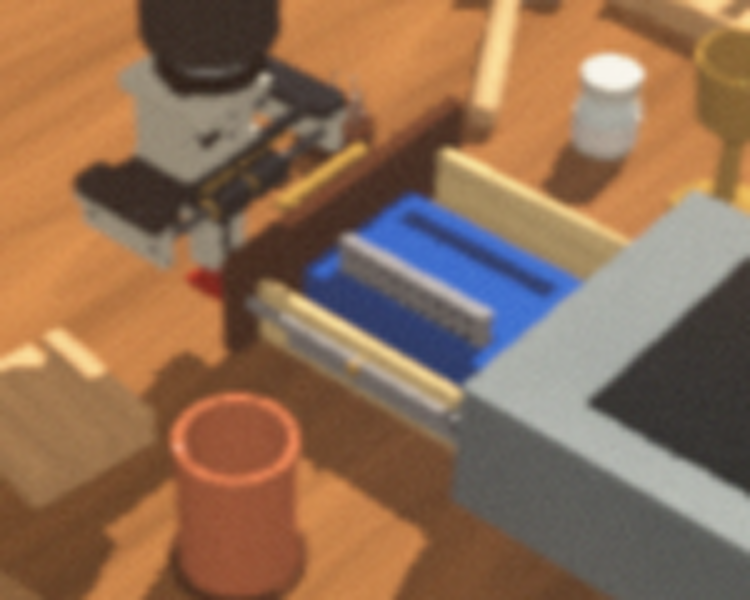

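```bash
python3 -m inch '0 0 0.01 0 0 0 0;0 0 0.006 0 0 0 0;0 0 0.004 0 0 0 0;0 0 0.004 0 0 0 0;0 0 0.004 0 0 0 0;0 0 0.003 0 0 0 0;0 0 0.003 0 0 0 0;0 0 0 0 0 0 0;0 0 0 0 0 0 0;0 0 0 0 0 0 0'
```

```text
time_s: 16.15
tcp_pos: [0.4568, 0.0517, 0.0388]
eef_rot: [180.0, 0.1, -178.4]
contact_force: [-0.8, -1.0, 7.1]
gripper_width: 0.0002
```

```bash
python3 -m inch '0 0 0.0015 0 0 0 0;-0.004 0 0 0 0 0 0;-0.004 0 0 0 0 0 0;-0.005 0 0 0 0 0 0;-0.006 0 0 0 0 0 0;-0.008 0 0 0 0 0 0;-0.008 0 0 0 0 0 0;-0.008 0 0 0 0 0 0;0 0 0 0 0 0 0;0 0 0 0 0 0 0' ; python3 - <<'E'
from h import *
st();snap('scene','s9',crop=(200,120,350,240),sc=5)
E
```

```text
time_s: 16.98
tcp_pos: [0.5017, 0.0531, 0.0381]
eef_rot: [180.0, 0.2, -178.4]
contact_force: [2.5, -2.4, 9.0]
gripper_width: 0.0008
t 16.9833 q [  28.4449   16.6041  -34.2386    0.1214  -38.9323 -116.9512] tcp [0.5017 0.0531 0.0381] rpy [ 179.9664    0.2352 -178.4121] F [ 2.4534 -2.4419  8.9622] w 0.0008413341885391932
```

View pics/s9.png

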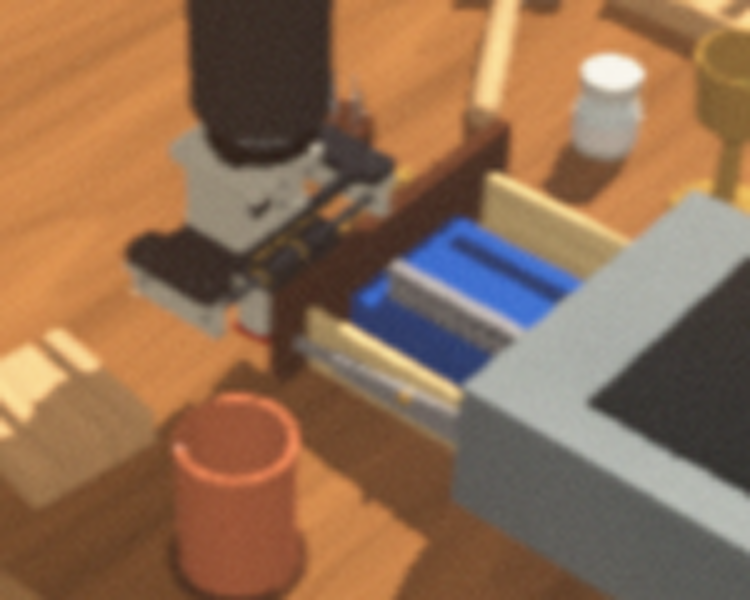

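```bash
python3 -m inch '0.004 0 0 0 0 0 0;0 0 -0.015 0 0 0 0;0 0 -0.02 0 0 0 0;0 0 0 0 0 0 0;-0.006 0 0 0 0 0 0;-0.008 0 0 0 0 0 0;-0.01 0 0 0 0 0 0;-0.01 0 0 0 0 0 0;-0.01 0 0 0 0 0 0;-0.01 0 0 0 0 0 0;-0.01 0 0 0 0 0 0;-0.01 0 0 0 0 0 0;-0.01 0 0 0 0 0 0;-0.01 0 0 0 0 0 0;-0.01 0 0 0 0 0 0;-0.01 0 0 0 0 0 0;0 0 0 0 0 0 0;0 0 0 0 0 0 0' ; python3 - <<'E'
from h import *
st();snap('scene','s10',crop=(200,120,350,240),sc=5)
E
```

```text
time_s: 18.53
tcp_pos: [0.6107, 0.0559, 0.0719]
eef_rot: [180.0, 0.1, -178.5]
contact_force: [-0.1, -0.0, 0.2]
gripper_width: 0.0006
t 18.5333 q [  23.4713   22.6472  -18.3554    0.0348  -48.871  -111.9574] tcp [0.6107 0.0559 0.0719] rpy [ 179.9771    0.127  -178.4632] F [-0.1434 -0.0077  0.2042] w 0.0005869683850903526
```

View pics/s10.png

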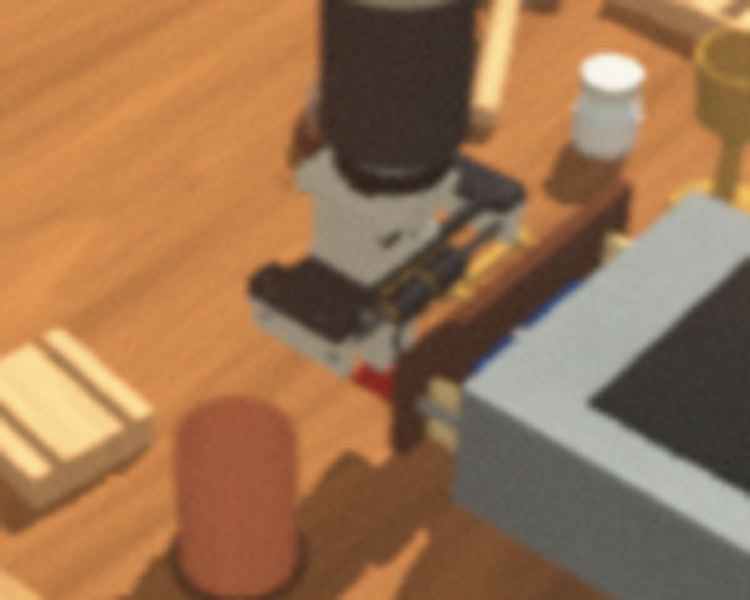

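```bash
python3 -m inch '-0.006 0 0 0 0 0 0;-0.008 0 0 0 0 0 0;-0.009 0 0 0 0 0 0;-0.009 0 0 0 0 0 0;-0.008 0 0 0 0 0 0;-0.005 0 0 0 0 0 0;-0.003 0 0 0 0 0 0;-0.003 0 0 0 0 0 0;-0.003 0 0 0 0 0 0;0 0 0 0 0 0 0;0 0 0 0 0 0 0'
```

```text
time_s: 19.5
tcp_pos: [0.6601, 0.0568, 0.0711]
eef_rot: [-180.0, -0.3, -178.5]
contact_force: [-11.6, 1.4, 8.0]
gripper_width: 0.0006
```

```bash
python3 -m inch '-0.002 0 0 0 0 0 0;-0.001 0 0 0 0 0 0;0 0 0 0 0 0 0;0 0 0 0 0 0 0'
```

```text
time_s: 19.83
tcp_pos: [0.6602, 0.0568, 0.0712]
eef_rot: [-179.9, -0.6, -178.5]
contact_force: [-21.8, 4.4, 15.5]
gripper_width: 0.0005
```

```bash
python3 -m inch '0.01 0 0 0 0 0 0;0.02 0 -0.01 0 0 0 0;0.02 0 -0.025 0 0 0 0;0.02 0 -0.03 0 0 0 0.5;0.02 0 -0.03 0 0 0 1;0.02 0 -0.03 0 0 0 1;0.01 -0.03 0 0 0 0 1;0.01 -0.03 0 0 0 0 1;0.01 -0.03 0 0 0 0 1;0.01 -0.03 0 0 0 0 1;0.01 -0.03 0 0 0 0 1;0.01 -0.03 0 0 0 0 1;0.01 -0.03 0 0 0 0 1;0.01 -0.03 0 0 0 0 1;0 -0.03 0 0 0 0 1;0 -0.03 0 0 0 0 1;0 0 0 0 0 0 1' ; python3 - <<'E'
from h import *
st();snap('scene','s11');snap('top','t11',crop=(150,60,400,260),sc=3);snap('wrist','w11',sc=1.5)
E
```

```text
time_s: 21.25
tcp_pos: [0.4844, -0.2518, 0.1967]
eef_rot: [-179.9, 0.1, -178.6]
contact_force: [0.4, -0.4, -0.1]
gripper_width: 0.0858
t 21.25 q [ -6.8561   9.6536 -18.3107   0.0727 -61.9586 -81.796 ] tcp [ 0.4844 -0.2518  0.1967] rpy [-179.9255    0.0672 -178.618 ] F [ 0.3855 -0.3531 -0.1317] w 0.08579918732444973
```

View pics/s11.png

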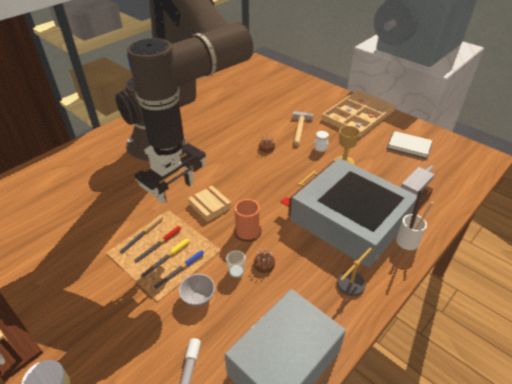

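View pics/t11.png

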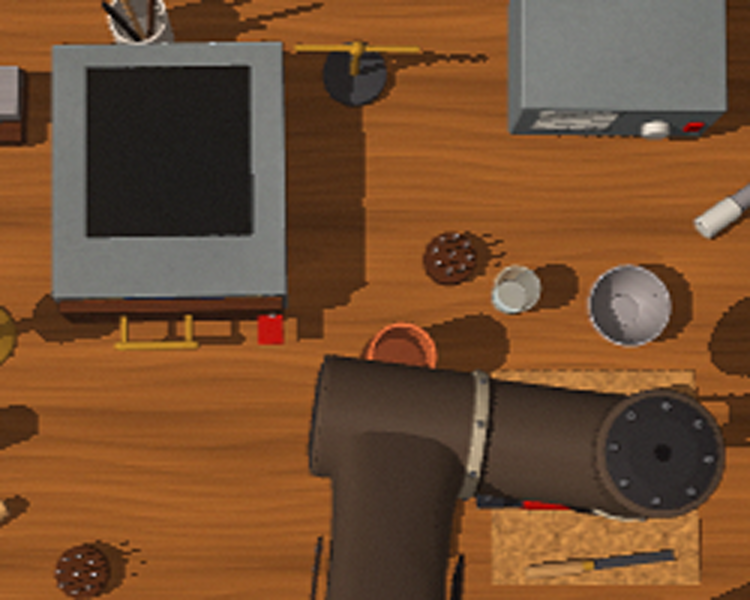

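View pics/w11.png

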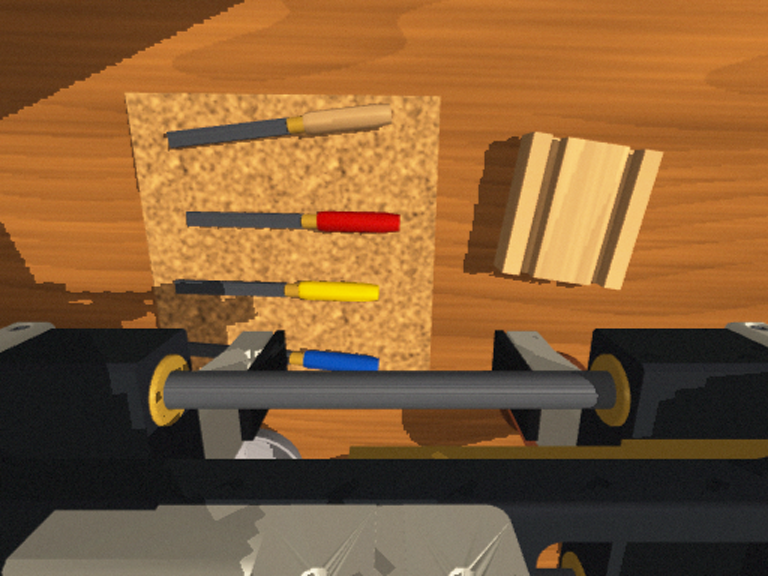

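```bash
python3 - <<'E'
from h import *
p=lp('w11')
f={'f1':((390,115),(170,140)),'f2':((399,222),(188,219)),'f4':((378,293),(176,287)),'f3':((378,364),None)}
for k,(h,t) in f.items():
    H=p2w('wrist',np.array(h)/1.5,.0155,p)[0]
    if t:
        T=p2w('wrist',np.array(t)/1.5,.0055,p)[0];d=(H-T)[:2];L=np.linalg.norm(d);u=d/L;g=H[:2]-u*.035;az=np.degrees(np.arctan2(u[1],u[0]))
        print(k,H,T,'L',L,'grip',g,'az',az)
    else: print(k,H)
for n in('file1','cup','beaker','bowl','burs1'):
    print(n,[(np.round(d['xy']).tolist(),round(d['p'],2)) for d in r.recognise(n,"wrist")][:5])
E
```

```text
f1 [ 0.3698 -0.2514  0.0155] [ 0.3915 -0.429   0.0055] L 0.17887883049390452 grip [ 0.3741 -0.2862] az 96.96908341804438
f2 [ 0.452  -0.242   0.0155] [ 0.4549 -0.4215  0.0055] L 0.1795087807270161 grip [ 0.4526 -0.277 ] az 90.90630144008858
f4 [ 0.5139 -0.2584  0.0155] [ 0.5156 -0.4389  0.0055] L 0.18047407590067638 grip [ 0.5143 -0.2934] az 90.51798168364601
f3 [ 0.5818 -0.2573  0.0155]
file1 [([204.0, 146.0], 0.83), ([195.0, 192.0], 0.81), ([195.0, 83.0], 0.63), ([211.0, 239.0], 0.63)]
cup [([348.0, 278.0], 0.71)]
beaker []
bowl [([182.0, 297.0], 0.56)]
burs1 []
```

```bash
python3 -m inch '0 0 0 0 0 -0.1116 1;0 0 0 0 0 -0.1116 1;0 0 0 0 0 -0.1116 1;0 0 0 0 0 -0.1116 1;0 0 0 0 0 -0.1116 1;0 0 0 0 0 -0.1116 1;0 0 0 0 0 -0.1116 0.4;0 0 0 0 0 -0.1116 0.4;0 0 0 0 0 -0.1116 0.4;0 0 0 0 0 -0.1116 0.4;0 0 0 0 0 -0.1116 0.4;0 0 0 0 0 -0.1116 0.4;0 0 0 0 0 -0.1116 0.4;0 0 0 0 0 -0.1116 0.4;0 0 0 0 0 0 0.4' 60; python3 - <<'E'
from h import *
plan([.4526,-.277,.06],Ro.from_euler('xyz',[180,0,-89.1],degrees=True));st()
E
```

```text
time_s: 22.9
tcp_pos: [0.4844, -0.2472, 0.1967]
eef_rot: [-180.0, -0.0, -88.6]
contact_force: [0.7, 0.5, 0.3]
gripper_width: 0.0368
turn [-0.0004 -0.0001  0.009 ] deg 0.5148026000951039 rows>= 0.08580043334918398
shift(final tool) [0.0293 0.0323 0.1367] len 0.14348616541301346 shift(now tool) [0.029  0.0326 0.1367]
t 22.9 q [ -6.3875   9.5003 -18.4648  -0.0001 -62.0124   7.8019] tcp [ 0.4844 -0.2472  0.1967] rpy [-179.9777   -0.003   -88.5857] F [0.6621 0.4669 0.2502] w 0.03678070007199229
```

```bash
python3 -m inch '0.0147 0.0162 0 0 0 0.009 0.4;0.0147 0.0162 0.02 0 0 0 0.4;0 0 0.03 0 0 0 0.4;0 0 0.03 0 0 0 0.4;0 0 0.03 0 0 0 0.4;0 0 0.026 0 0 0 0.4;0 0 0 0 0 0 0.4;0 0 0 0 0 0 0.4;0 0 0 0 0 0 0.4' 60; python3 - <<'E'
from h import *
plan([.4526,-.277,.006],Ro.from_euler('xyz',[180,0,-89.1],degrees=True));st();snap('wrist','w12',sc=1.5)
E
```

```text
time_s: 23.65
tcp_pos: [0.4533, -0.2779, 0.062]
eef_rot: [-179.9, -0.0, -89.5]
contact_force: [0.7, 0.3, 0.1]
gripper_width: 0.035
turn [-0.0013 -0.0008 -0.0069] deg 0.40472551570767873 rows>= 0.06745425261794645
shift(final tool) [-0.0009  0.0007  0.056 ] len 0.05599098774803813 shift(now tool) [-0.0009  0.0008  0.056 ]
t 23.65 q [-10.3381  16.8457 -29.3642   0.0432 -43.7063  10.8121] tcp [ 0.4533 -0.2779  0.062 ] rpy [-179.9234   -0.0451  -89.4949] F [0.7326 0.3354 0.1274] w 0.03496568255551894
```

View pics/w12.png

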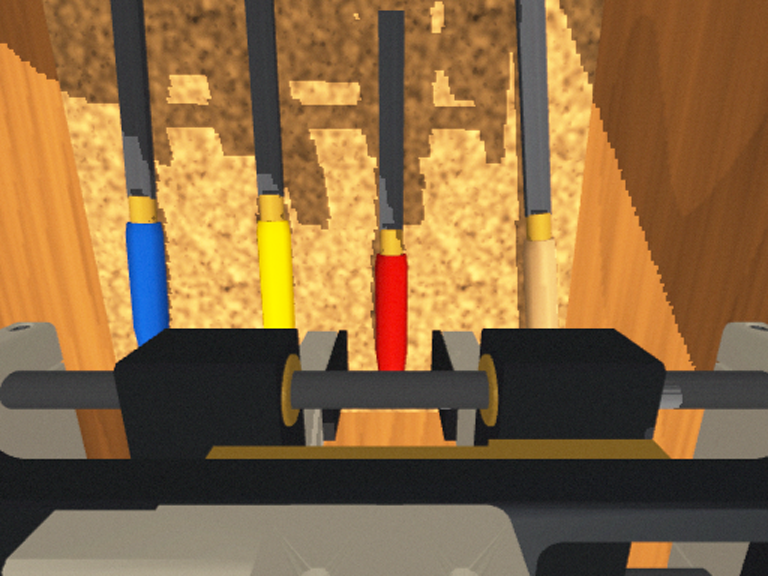

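```bash
python3 -m inch '0 0 0.02 0 0 0 0.4;0 0 0.02 0 0 0 0.4;0 0 0.012 0 0 0 0.4;0 0 0.003 0 0 0 0.4;0 0 0 0 0 0 0.4;0 0 0 0 0 0 0;0 0 0 0 0 0 0;0 0 0 0 0 0 0;0 0 0 0 0 0 0;0 0 0 0 0 0 0;0 0 0 0 0 0 0;0 0 0 0 0 0 0' 60; python3 - <<'E'
from h import *
st()
E
```

```text
time_s: 24.7
tcp_pos: [0.4528, -0.2778, 0.0062]
eef_rot: [-179.9, -0.0, -89.4]
contact_force: [-0.3, 1.8, 6.3]
gripper_width: 0.0153
t 24.7 q [-10.3602  21.5554 -32.2406   0.0152 -36.1329  10.9039] tcp [ 0.4528 -0.2778  0.0062] rpy [-179.932    -0.0222  -89.4441] F [-0.3256  1.77    6.3002] w 0.015302718944841748
```

```bash
python3 -m inch '0 0 -0.01 0 0 0 0;0 0 -0.02 0 0 0 0;0 0 -0.03 0 0 0 0;0 0 -0.03 0 0 0 0;0 0 -0.03 0 0 0 0;0 0 -0.03 0 0 0 0;0 0 -0.03 0 0 0 0;0 0 -0.03 0 0 0 0;0 0 -0.03 0 0 0 0;0 0 0 0 -0.08 0 0;0 0 0 0 -0.08 0 0;0 0 0 0 -0.08 0 0;0 0 0 0 -0.08 0 0;0 0 0 0 -0.08 0 0;0 0 0 0 0 0 0;0 0 0 0 0 0 0' 60; python3 - <<'E'
from h import *
st();snap('scene','s12')
E
```

```text
time_s: 26.03
tcp_pos: [0.4516, -0.2788, 0.2448]
eef_rot: [179.9, 23.0, -89.6]
contact_force: [0.1, -0.3, -0.7]
gripper_width: 0.0156
t 26.0333 q [-26.4385  15.9245   0.9348 -20.3647 -86.1745  30.1919] tcp [ 0.4516 -0.2788  0.2448] rpy [179.8889  22.9514 -89.6484] F [ 0.0796 -0.3153 -0.7464] w 0.015565489303787632
```

View pics/s12.png

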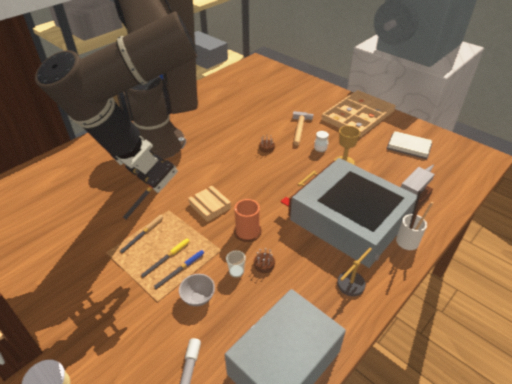

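```bash
python3 -m inch '0 0 0 0 -0.08 0 0;0 0 0 0 -0.08 0 0;0 0 0 0 -0.08 0 0;0 0 0 0 -0.08 0 0;0 0 0 0 -0.08 0 0;0 0 0 0 -0.08 0 0;0 0 0 0 -0.08 0 0;0 0 0 0 -0.08 0 0;0 0 0 0 0 0 0;0 0 0 0 0 0 0' 60; python3 - <<'E'
from h import *
st();snap('scene','s13');snap('wrist','w13',sc=1.5)
E
```

```text
time_s: 26.92
tcp_pos: [0.452, -0.2775, 0.2444]
eef_rot: [179.7, 59.5, -89.7]
contact_force: [0.2, -0.9, 0.2]
gripper_width: 0.0151
t 26.9167 q [ -42.4175   34.1283   17.4126  -43.9009 -114.6851   39.4392] tcp [ 0.452  -0.2775  0.2444] rpy [179.7142  59.5414 -89.7121] F [ 0.2412 -0.8746  0.1551] w 0.015075464098083878
```

View pics/s13.png

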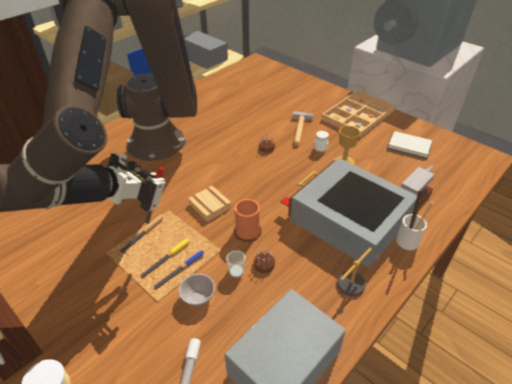

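View pics/w13.png

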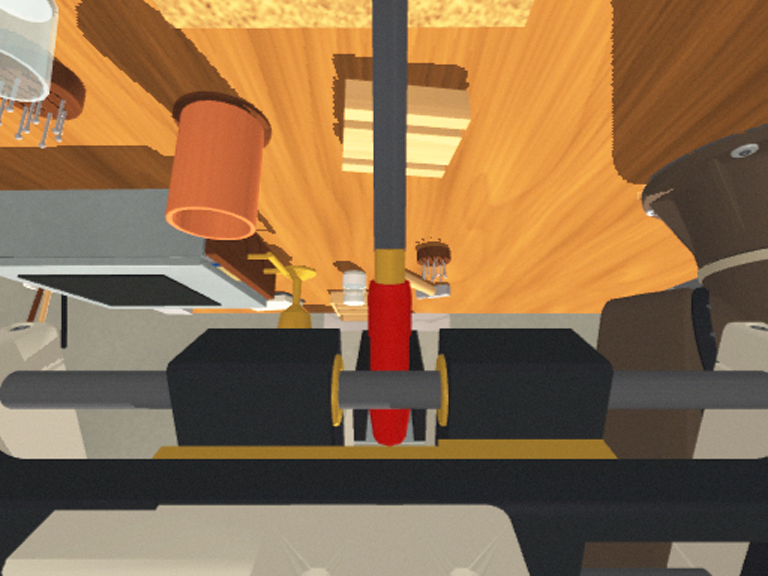

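```bash
python3 - <<'E'
from h import *
p=lp('w13')
# rim ellipse outer: left 167, right 259 ; top 202 bottom 240 approx
print(p2w('wrist',np.array([[167,216],[260,226],[213,221]])/1.5,.11,p))
a=cv2.imread('pics/w11_raw.png')
R=Ro.from_euler('xyz',[180,60,-135],degrees=True)
print(R.as_matrix())
tip=np.array([.145,0,0.0]);lean=np.array([np.cos(np.radians(45)),np.sin(np.radians(45))])
c=np.array([.6108,-.0961])
T=np.array([*(c-.027*lean),.13]);tcp=T-R.apply(tip);print('tcp for tip z .13',tcp);plan(tcp,R)
im=cv2.imread('pics/w13_raw.png');cv2.imwrite('pics/w13z.png',cv2.resize(im[50:180,90:200],None,fx=4,fy=4,interpolation=0))
E
```

```text
[[ 0.6494 -0.1136  0.11  ]
 [ 0.5731 -0.0917  0.11  ]
 [ 0.6128 -0.1029  0.11  ]]
[[-0.3536 -0.7071  0.6124]
 [-0.3536  0.7071  0.6124]
 [-0.866   0.     -0.5   ]]
tcp for tip z .13 [ 0.643  -0.0639  0.2556]
turn [ 0.6868 -0.0103  0.4024] deg 45.612946033674255 rows>= 7.602157672279042
shift(final tool) [-0.1508  0.0161  0.2427] len 0.2862037739098885 shift(now tool) [-0.1155 -0.1928  0.1772]
```

View pics/w13z.png

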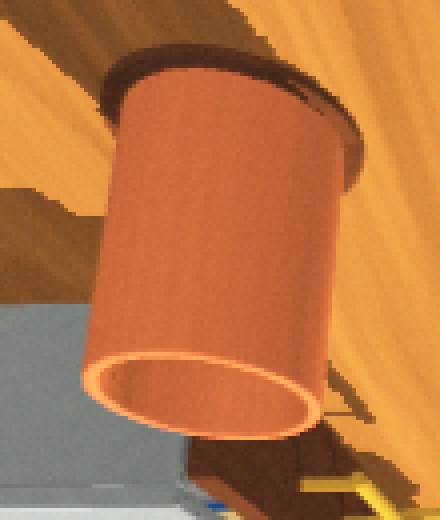

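```bash
python3 -m inch '0 0 0 0.0858 -0.0013 0.0503 0;0 0 0 0.0858 -0.0013 0.0503 0;0 0 0 0.0858 -0.0013 0.0503 0;0 0 0 0.0858 -0.0013 0.0503 0;0 0 0 0.0858 -0.0013 0.0503 0;0 0 0 0.0858 -0.0013 0.0503 0;0 0 0 0.0858 -0.0013 0.0503 0;0 0 0 0.0858 -0.0013 0.0503 0;0 0 0 0 0 0 0;0 0 0 0 0 0 0' 60; python3 - <<'E'
from h import *
st();R=Ro.from_euler('xyz',[180,60,-135],degrees=True)
plan([.643,-.066,.2556],R)
E
```

```text
time_s: 27.85
tcp_pos: [0.4515, -0.2768, 0.2479]
eef_rot: [-179.8, 60.0, -134.8]
contact_force: [0.5, -0.9, -0.4]
gripper_width: 0.0154
t 27.85 q [-56.1112  17.8417  -5.6519 -58.2875 -87.3146  25.8093] tcp [ 0.4515 -0.2768  0.2479] rpy [-179.8262   59.9846 -134.834 ] F [ 0.5149 -0.8844 -0.4196] w 0.015440468549847122
turn [-0.0005 -0.0003  0.0014] deg 0.08963877813142367 rows>= 0.014939796355237277
shift(final tool) [-0.1489  0.0137  0.2425] len 0.2849433111030838 shift(now tool) [-0.149   0.0136  0.2425]
```

```bash
python3 -m inch '-0.0124 0.0011 0.0202 0 0 0 0;-0.0124 0.0011 0.0202 0 0 0 0;-0.0124 0.0011 0.0202 0 0 0 0;-0.0124 0.0011 0.0202 0 0 0 0;-0.0124 0.0011 0.0202 0 0 0 0;-0.0124 0.0011 0.0202 0 0 0 0;-0.0124 0.0011 0.0202 0 0 0 0;-0.0124 0.0011 0.0202 0 0 0 0;-0.0124 0.0011 0.0202 0 0 0 0;-0.0124 0.0011 0.0202 0 0 0 0;-0.0124 0.0011 0.0202 0 0 0 0;-0.0124 0.0011 0.0202 0 0 0 0;0 0 0 0 0 0 0;0 0 0 0 0 0 0;0 0 0 0 0 0 0' 60; python3 - <<'E'
from h import *
st();R=Ro.from_euler('xyz',[180,60,-135],degrees=True)
plan([.643,-.066,.2556],R);snap('wrist','w14',sc=1.5);snap('scene','s14',crop=(160,100,340,270),sc=3.5)
E
```

```text
time_s: 29.1
tcp_pos: [0.6441, -0.0668, 0.2543]
eef_rot: [179.8, 60.1, -135.1]
contact_force: [0.7, -0.2, -0.8]
gripper_width: 0.0157
t 29.1 q [-27.2763  13.8099  -8.743  -66.4489 -64.3754  12.2825] tcp [ 0.6441 -0.0668  0.2543] rpy [ 179.7856   60.0933 -135.0625] F [ 0.6802 -0.2198 -0.776 ] w 0.015677512719382284
turn [ 0.0028  0.0016 -0.0005] deg 0.1880516105426893 rows>= 0.03134193509044821
shift(final tool) [-0.001   0.0013 -0.0008] len 0.0018339024651494035 shift(now tool) [-0.001   0.0013 -0.0008]
```

View pics/w14.png

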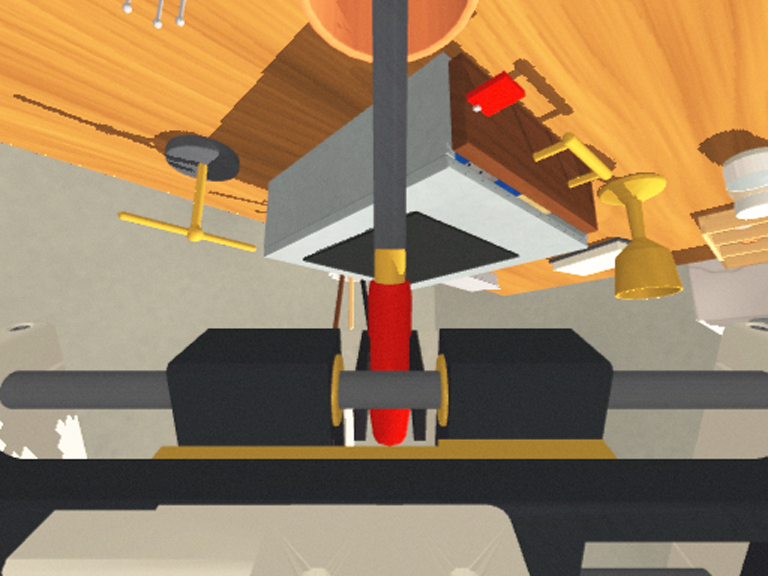

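View pics/s14.png

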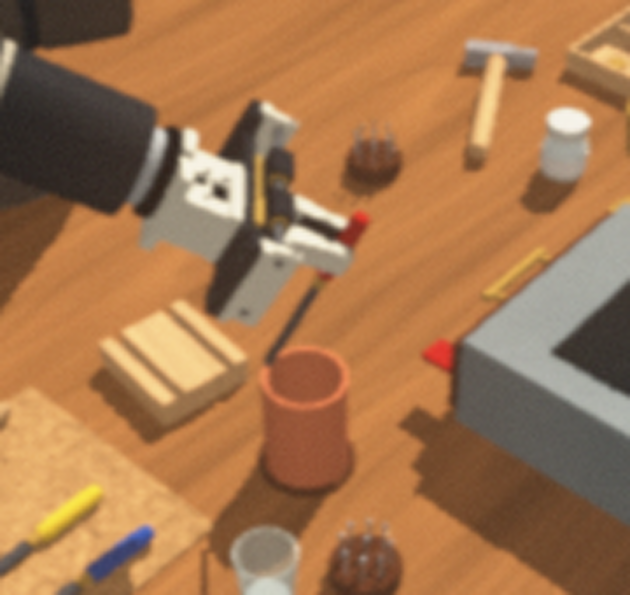

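```bash
python3 - <<'E'
from h import *
P,R=pose();T=P+R.apply([.145,0,0]);print(T,w2p('scene',T),w2p('scene',[[.611,-.098,.11],[.611,-.098,.13]]))
print(p2w('scene',[[237.1,202.9]],T[2]),p2w('scene',[[247,208]],.11))
E
```

```text
[ 0.5925 -0.1186  0.1284] [[234.6038 203.567 ]] [[243.7397 207.2144]
 [243.5939 202.613 ]]
[[ 0.5961 -0.1113  0.1284]] [[ 0.6208 -0.0936  0.11  ]]
```

```bash
python3 -m inch '-0.0025 0.001 0.0043 0 0 0 0;0.0087 0 0.005 0 0 0 0;0.013 0 0.0075 0 0 0 0;0.013 0 0.0075 0 0 0 0;0.013 0 0.0075 0 0 0 0;0 0 0 0 0 0 0;0 0 0 0 0 0 0' 60; python3 - <<'E'
from h import *
st();snap('scene','s15',crop=(160,100,340,270),sc=3.5)
E
```

```text
time_s: 29.78
tcp_pos: [0.6464, -0.0634, 0.1975]
eef_rot: [179.3, 60.1, -135.7]
contact_force: [0.6, 0.6, -0.5]
gripper_width: 0.0153
t 29.7833 q [-27.8681  18.3258 -11.0313 -69.4761 -62.2469  19.2497] tcp [ 0.6464 -0.0634  0.1975] rpy [ 179.2937   60.0825 -135.7062] F [ 0.6262  0.63   -0.5043] w 0.01526811137448759
```

View pics/s15.png

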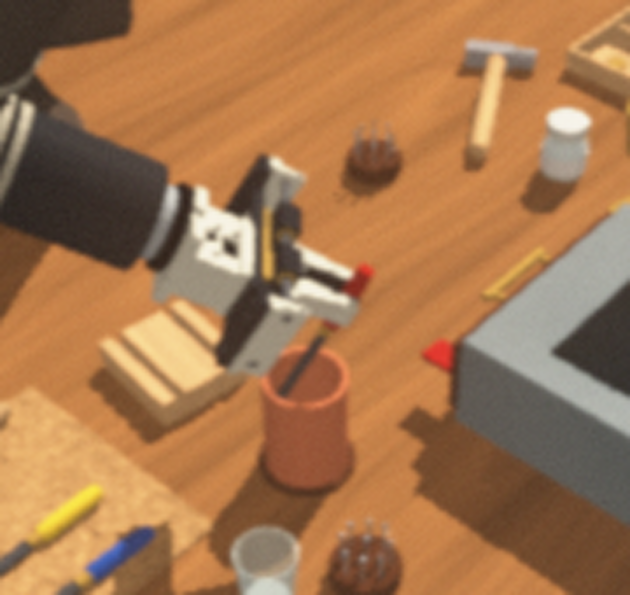

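```bash
python3 -m inch '0.013 0 0.0075 0 0 0 0;0.013 0 0.0075 0 0 0 0;0.013 0 0.0075 0 0 0 0;0.004 0 0.0025 0 0 0 0;0 0 0 0 0 0 0;0 0 0 0 0 0 0' 60; python3 - <<'E'
from h import *
st();snap('scene','s16',crop=(160,100,340,270),sc=3.5)
E
```

```text
time_s: 30.33
tcp_pos: [0.6473, -0.0631, 0.15]
eef_rot: [179.7, 60.1, -135.3]
contact_force: [0.1, 0.6, -0.8]
gripper_width: 0.0154
t 30.3333 q [-28.7523  22.6544 -12.4113 -72.1451 -61.043   25.8908] tcp [ 0.6473 -0.0631  0.15  ] rpy [ 179.6845   60.1492 -135.3278] F [ 0.0549  0.606  -0.8057] w 0.015396994282954211
```

View pics/s16.png

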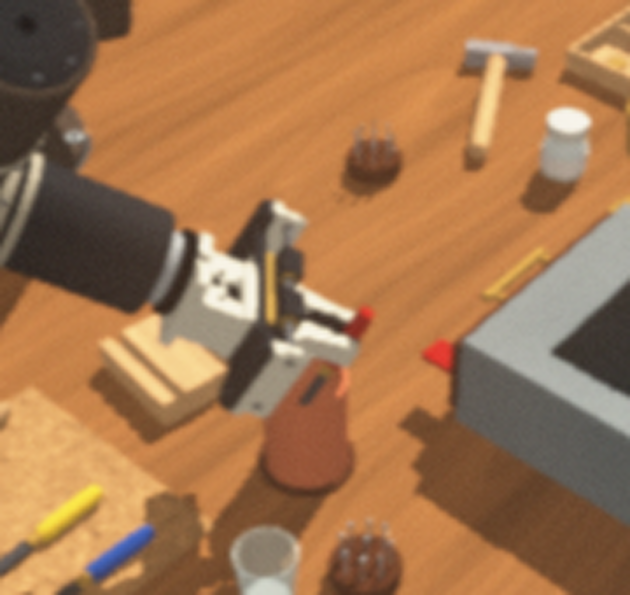

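Release: open a little, then back off along the tool axis.

```bash
python3 -m inch '0 0 0 0 0 0 0.35;0 0 0 0 0 0 0.4;0 0 0 0 0 0 0.4;0 0 0 0 0 0 0.4;0 0 -0.015 0 0 0 0.4;0 0 -0.025 0 0 0 0.4;0 0 -0.025 0 0 0 0.4;0 0 -0.025 0 0 0 0.4;0 0 -0.025 0 0 0 0.4;0 0 -0.025 0 0 0 0.4;0 0 0 0 0 0 0.4' 60; python3 - <<'E'
from h import *
st();snap('scene','s17',crop=(160,100,340,270),sc=3.5);snap('wrist','w17',sc=1.5)
E
```

```text
time_s: 31.3
tcp_pos: [0.5595, -0.1521, 0.2214]
eef_rot: [-179.9, 60.0, -135.0]
contact_force: [0.5, 0.2, 1.3]
gripper_width: 0.0354
t 31.3 q [-40.1164  15.918  -11.4522 -64.6714 -72.7053  22.1631] tcp [ 0.5595 -0.1521  0.2214] rpy [-179.8981   60.0387 -135.0459] F [0.544  0.2016 1.2627] w 0.03539435806926993
```

View pics/s17.png

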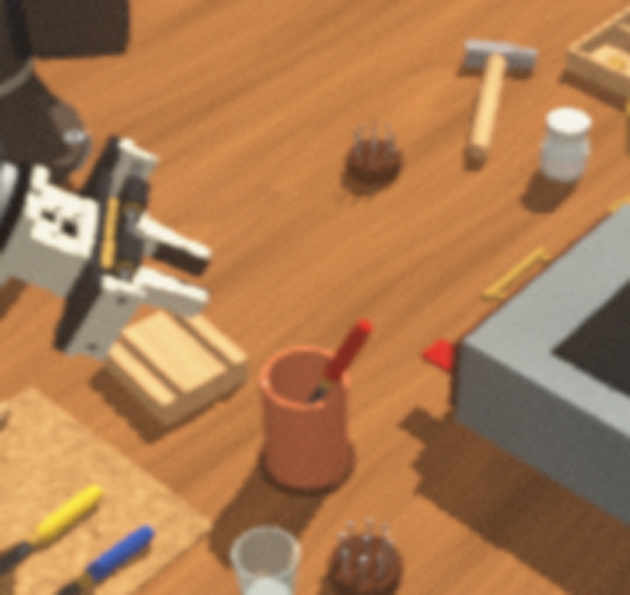

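View pics/w17.png

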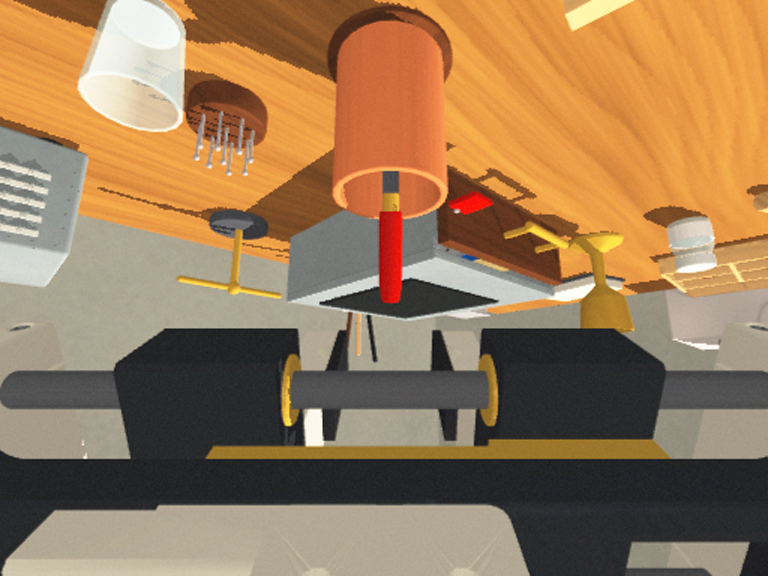

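```bash
python3 - <<'E'
from h import *
plan([.5143,-.2934,.15],Ro.from_euler('xyz',[180,0,-89.5],degrees=True))
E
```

```text
turn [-0.4158  0.9921 -0.7217] deg 74.21875839742825 rows>= 12.36979306623804
shift(final tool) [0.1432 0.0478 0.0698] len 0.16630468994205183 shift(now tool) [ 0.1273 -0.0691 -0.0817]
```

```bash
python3 -m inch '0 0 -0.02 0 0 0 0.4;0 0 -0.02 -0.0297 0.0709 -0.0516 0.4;0 0 0 -0.0297 0.0709 -0.0516 0.4;0 0 0 -0.0297 0.0709 -0.0516 0.4;0 0 0 -0.0297 0.0709 -0.0516 0.4;0 0 0 -0.0297 0.0709 -0.0516 0.4;0 0 0 -0.0297 0.0709 -0.0516 0.4;0 0 0 -0.0297 0.0709 -0.0516 0.4;0 0 0 -0.0297 0.0709 -0.0516 0.4;0 0 0 -0.0297 0.0709 -0.0516 0.4;0 0 0 -0.0297 0.0709 -0.0516 0.4;0 0 0 -0.0297 0.0709 -0.0516 0.4;0 0 0 -0.0297 0.0709 -0.0516 0.4;0 0 0 -0.0297 0.0709 -0.0516 0.4;0 0 0 -0.0297 0.0709 -0.0516 0.4;0 0 0 0 0 0 0.4' 60; python3 - <<'E'
from h import *
st();plan([.5143,-.2934,.15],Ro.from_euler('xyz',[180,0,-89.5],degrees=True))
E
```

```text
time_s: 32.73
tcp_pos: [0.537, -0.171, 0.2377]
eef_rot: [179.7, -0.2, -89.0]
contact_force: [-0.7, -0.4, -0.6]
gripper_width: 0.0355
t 32.7333 q [  2.3628   9.7962 -12.584    0.1942 -67.8912  -1.3996] tcp [ 0.537  -0.171   0.2377] rpy [179.7329  -0.1861 -88.9629] F [-0.7338 -0.435  -0.6315] w 0.035486453042121606
turn [ 0.0046 -0.0033  0.0094] deg 0.6276316640132561 rows>= 0.10460527733554269
shift(final tool) [0.1222 0.0238 0.0877] len 0.15227098312793183 shift(now tool) [0.1217 0.0245 0.0882]
```

```bash
python3 -m inch '0.0244 0.0048 0.01 0.0046 -0.0033 0.0094 0.4;0.0244 0.0048 0.015 0 0 0 0.4;0.0244 0.0048 0.02 0 0 0 0.4;0.0244 0.0048 0.022 0 0 0 0.4;0.0244 0.0048 0.022 0 0 0 0.4;0 0 0.03 0 0 0 0.4;0 0 0.03 0 0 0 0.4;0 0 0.02 0 0 0 0.4;0 0 0 0 0 0 0.4;0 0 0 0 0 0 0.4;0 0 0 0 0 0 0.4' 60; python3 - <<'E'
from h import *
st();plan([.5143,-.2934,.006],Ro.from_euler('xyz',[180,0,-89.5],degrees=True));snap('wrist','w18',sc=1.5)
E
```

```text
time_s: 33.65
tcp_pos: [0.5145, -0.2949, 0.0705]
eef_rot: [-179.7, 0.2, -89.9]
contact_force: [0.1, -0.3, 1.0]
gripper_width: 0.0352
t 33.65 q [-11.1251  21.1246 -20.9376  -0.3511 -47.7128  11.4662] tcp [ 0.5145 -0.2949  0.0705] rpy [-179.7281    0.2108  -89.8941] F [ 0.1129 -0.2824  1.0257] w 0.03519644406466901
turn [-0.0048  0.0037 -0.0069] deg 0.5235397612154986 rows>= 0.08725662686924977
shift(final tool) [-0.0015  0.0002  0.0645] len 0.06450006531910321 shift(now tool) [-0.0013  0.0005  0.0645]
```

View pics/w18.png

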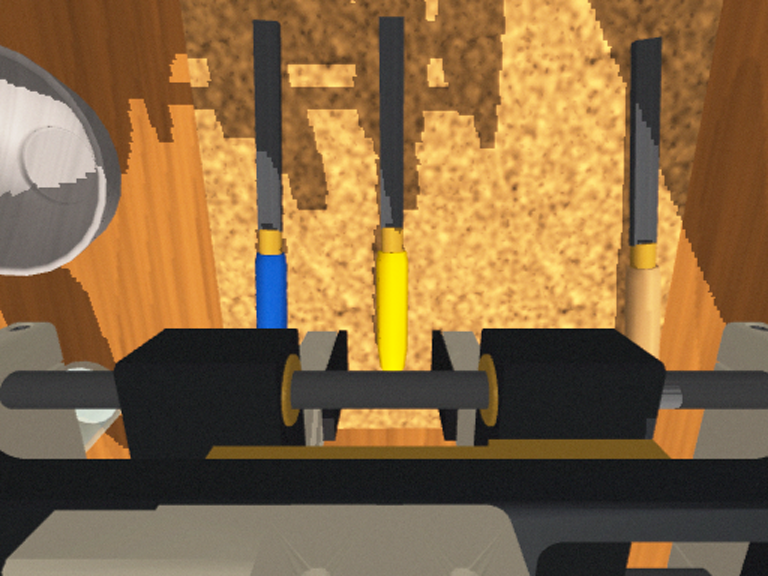

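```bash
python3 -m inch '-0.001 0.0003 0.02 -0.0048 0.0037 -0.0069 0.4;0 0 0.02 0 0 0 0.4;0 0 0.015 0 0 0 0.4;0 0 0.007 0 0 0 0.4;0 0 0.002 0 0 0 0.4;0 0 0 0 0 0 0.4;0 0 0 0 0 0 0;0 0 0 0 0 0 0;0 0 0 0 0 0 0;0 0 0 0 0 0 0;0 0 0 0 0 0 0;0 0 0 0 0 0 0;0 0 0 0 0 0 0' 60; python3 - <<'E'
from h import *
st()
p=lp('w18')
for n,t,f,z1,z2 in [('blue',(267,22),(271,243),.0055,.0125),('pale',(648,42),(643,255),.0055,.0125),('yel',(391,18),(392,241),.0055,.0125)]:
    a=p2w('wrist',np.array([t,f])/1.5,[z1,z2],p);u=a[1]-a[0];L=np.linalg.norm(u[:2]);u=u[:2]/L;print(n,a,'L',L,'grip145',a[0][:2]+.145*u,np.degrees(np.arctan2(u[1],u[0])))
E
```

```text
time_s: 34.78
tcp_pos: [0.5138, -0.2938, 0.0059]
eef_rot: [180.0, -0.0, -89.5]
contact_force: [-0.8, 0.9, 5.3]
gripper_width: 0.0153
t 34.7833 q [-10.8407  25.9176 -24.2421   0.0214 -39.8632  11.3311] tcp [ 0.5138 -0.2938  0.0059] rpy [179.9749  -0.009  -89.4932] F [-0.8198  0.8803  5.2662] w 0.015278167334360965
blue [[ 0.5739 -0.4371  0.0055]
 [ 0.5784 -0.3309  0.0125]] L 0.10628685155302255 grip145 [ 0.58   -0.2922] 87.57967471804396
pale [[ 0.3895 -0.4284  0.0055]
 [ 0.3783 -0.3247  0.0125]] L 0.10436552419943951 grip145 [ 0.3739 -0.2843] 96.2123000888855
yel [[ 0.5142 -0.4387  0.0055]
 [ 0.5135 -0.3321  0.0125]] L 0.10664959341988062 grip145 [ 0.5132 -0.2937] 90.4119394931016
```

```bash
python3 -m inch '0 0 -0.01 0 0 0 0;0 0 -0.02 0 0 0 0;0 0 -0.03 0 0 0 0;0 0 -0.03 0 0 0 0;0 0 -0.03 0 0 0 0;0 0 -0.03 0 0 0 0;0 0 -0.03 0 0 0 0;0 0 -0.03 0 0 0 0;0 0 -0.03 0 -0.04 0 0;0 0 0 0 -0.08 0 0;0 0 0 0 -0.08 0 0;0 0 0 0 -0.08 0 0;0 0 0 0 -0.08 0 0;0 0 0 0 -0.08 0 0;0 0 0 0 -0.08 0 0;0 0 0 0 -0.08 0 0;0 0 0 0 -0.08 0 0;0 0 0 0 -0.08 0 0;0 0 0 0 0 0 0;0 0 0 0 0 0 0' 60; cat >> h.py <<'E'
def place(az,pitch,tipz,back=.024,tipx=.145,c=(.612,-.098)):
    R=Ro.from_euler('xyz',[180,pitch,az-180],degrees=True);l=np.array([np.cos(np.radians(az)),np.sin(np.radians(az))])
    T=np.array([*(np.array(c)-back*l),tipz]);tcp=T-R.apply([tipx,0,0]);print('tcp',tcp,'down(tool)',R.inv().apply([0,0,-1]),'leandir(tool)',R.inv().apply([*l,0]));plan(tcp,R)
E
python3 - <<'E'
from h import *
st();place(105,60,.135)
E
```

```text
time_s: 36.45
tcp_pos: [0.513, -0.2947, 0.2438]
eef_rot: [179.7, 43.6, -89.8]
contact_force: [-0.4, 0.6, -0.1]
gripper_width: 0.0152
t 36.45 q [ -35.2152   30.8155   19.7345  -35.367  -104.91     34.2542] tcp [ 0.513  -0.2947  0.2438] rpy [179.6846  43.6248 -89.8347] F [-0.4216  0.5926 -0.149 ] w 0.015171884101131712
tcp [ 0.5994 -0.0512  0.2606] down(tool) [ 0.866 -0.     0.5  ] leandir(tool) [-0.5    0.     0.866]
turn [-0.1987 -0.2837 -0.1614] deg 21.8959175912948 rows>= 3.6493195985491336
shift(final tool) [-0.121  -0.1465  0.176 ] len 0.25900177812486996 shift(now tool) [-0.1877 -0.088   0.1552]
```

```bash
python3 -m inch '0 0 0 -0.0497 -0.0709 -0.0404 0;0 0 0 -0.0497 -0.0709 -0.0404 0;0 0 0 -0.0497 -0.0709 -0.0404 0;0 0 0 -0.0497 -0.0709 -0.0404 0;-0.011 -0.0133 0.016 0 0 0 0;-0.011 -0.0133 0.016 0 0 0 0;-0.011 -0.0133 0.016 0 0 0 0;-0.011 -0.0133 0.016 0 0 0 0;-0.011 -0.0133 0.016 0 0 0 0;-0.011 -0.0133 0.016 0 0 0 0;-0.011 -0.0133 0.016 0 0 0 0;-0.011 -0.0133 0.016 0 0 0 0;-0.011 -0.0133 0.016 0 0 0 0;-0.011 -0.0133 0.016 0 0 0 0;-0.011 -0.0133 0.016 0 0 0 0;0 0 0 0 0 0 0;0 0 0 0 0 0 0;0 0 0 0 0 0 0' 60; python3 - <<'E'
from h import *
st();place(105,60,.135);snap('wrist','w19',sc=1.5);snap('scene','s19',crop=(160,100,340,270),sc=3.5)
E
```

```text
time_s: 37.95
tcp_pos: [0.599, -0.0496, 0.263]
eef_rot: [-179.6, 59.8, -74.5]
contact_force: [0.3, -0.8, -0.3]
gripper_width: 0.0154
t 37.95 q [ -18.9928   34.6875   22.7908  -50.3563 -111.7189   29.495 ] tcp [ 0.599  -0.0496  0.263 ] rpy [-179.6362   59.7541  -74.4741] F [ 0.2581 -0.8207 -0.2701] w 0.015387990647732452
tcp [ 0.5994 -0.0512  0.2606] down(tool) [ 0.866 -0.     0.5  ] leandir(tool) [-0.5    0.     0.866]
turn [ 0.0016 -0.0043  0.0046] deg 0.37203219849637276 rows>= 0.06200536641606213
shift(final tool) [ 0.0029 -0.0001 -0.0002] len 0.002913260940141303 shift(now tool) [ 0.0029 -0.     -0.0002]
```

View pics/w19.png

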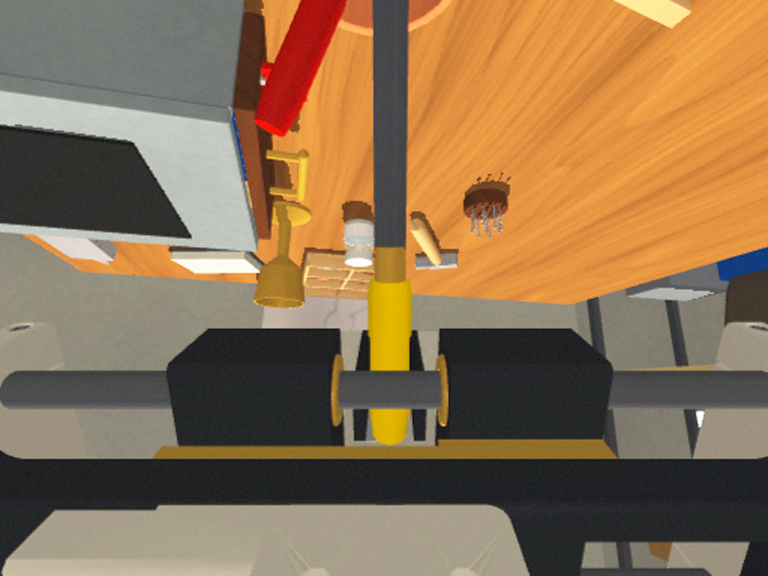

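View pics/s19.png

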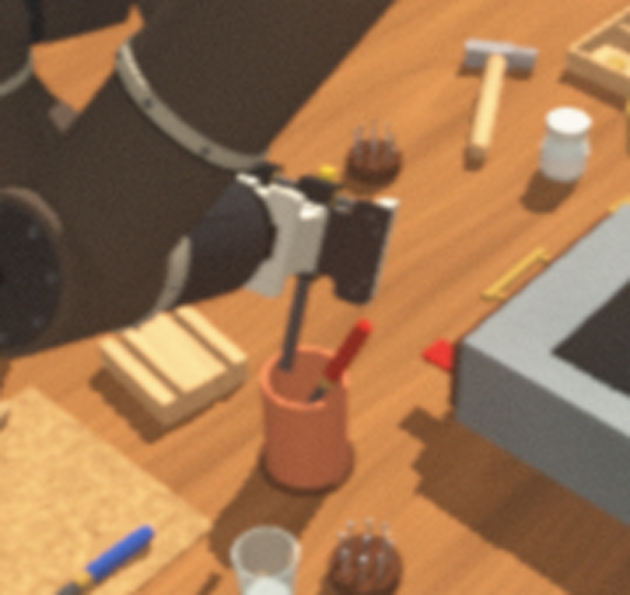

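```bash
python3 -m inch '0.013 0 0.0075 0 0 0 0;0.013 0 0.0075 0 0 0 0;0.013 0 0.0075 0 0 0 0;0.013 0 0.0075 0 0 0 0;0.013 0 0.0075 0 0 0 0;0 0 0 0 0 0 0;0 0 0 0 0 0 0' 60; python3 - <<'E'
from h import *
st();place(105,60,.035);snap('scene','s20',crop=(160,100,340,270),sc=3.5)
E
```

```text
time_s: 38.63
tcp_pos: [0.599, -0.05, 0.1853]
eef_rot: [179.9, 60.0, -74.9]
contact_force: [-0.8, 0.3, 0.7]
gripper_width: 0.0155
t 38.6333 q [ -18.7257   38.9612   19.1812  -48.6019 -106.5568   35.3575] tcp [ 0.599  -0.05    0.1853] rpy [179.9203  59.9976 -74.9457] F [-0.7762  0.2843  0.7377] w 0.015506337998403716
tcp [ 0.5994 -0.0512  0.1606] down(tool) [ 0.866 -0.     0.5  ] leandir(tool) [-0.5    0.     0.866]
turn [ 0.0022 -0.      0.0005] deg 0.12968178674563968 rows>= 0.02161363112427328
shift(final tool) [ 0.022  -0.0001  0.0113] len 0.02473853304755079 shift(now tool) [ 0.022  -0.0001  0.0113]
```

View pics/s20.png

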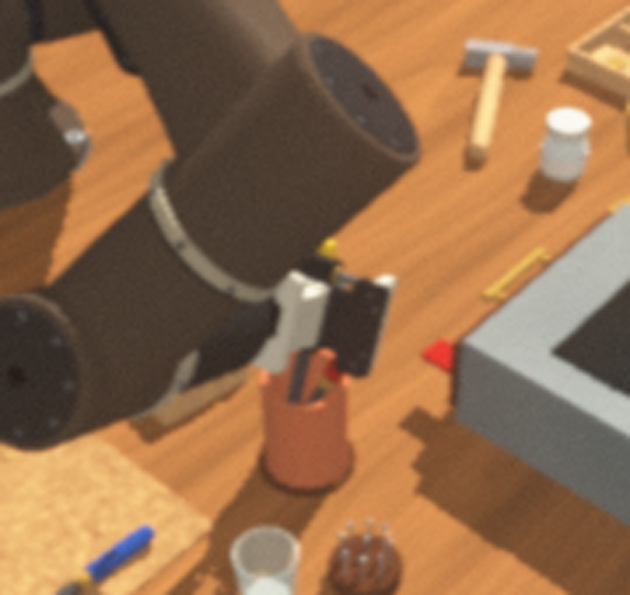

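```bash
python3 -m inch '0.013 0 0.0075 0 0 0 0;0.011 0 0.006 0 0 0 0;0 0 0 0 0 0 0;0 0 0 0 0 0 0' 60; python3 -m inch '0 0 0 0 0 0 0.35;0 0 0 0 0 0 0.35;0 0 0 0 0 0 0.35;0 0 0 0 0 0 0.35;0 0 -0.015 0 0 0 0.35;0 0 -0.025 0 0 0 0.35;0 0 -0.025 0 0 0 0.35;0 0 -0.025 0 0 0 0.35;0 0 -0.025 0 0 0 0.35;0 0 -0.025 0 0 0 0.35;0 0 0 0 0 0 0.35' 60; python3 - <<'E'
from h import *
st();snap('scene','s21',crop=(160,100,340,270),sc=3.5);snap('wrist','w21',sc=1.5)
plan([.58,-.2922,.18],Ro.from_euler('xyz',[180,0,-92.4],degrees=True))
E
```

```text
time_s: 39.02
tcp_pos: [0.5993, -0.0503, 0.1587]
eef_rot: [-179.9, 59.9, -74.8]
contact_force: [0.2, -0.1, -1.0]
gripper_width: 0.0156
time_s: 39.93
tcp_pos: [0.6317, -0.1717, 0.2318]
eef_rot: [-179.5, 59.6, -74.6]
contact_force: [0.1, -0.2, 0.4]
gripper_width: 0.0304
t 39.9333 q [ -25.7936   43.984    35.6933  -48.4125 -118.8792   31.2286] tcp [ 0.6317 -0.1717  0.2318] rpy [-179.4908   59.634   -74.584 ] F [ 0.1088 -0.1578  0.4416] w 0.030361797220631
turn [0.1558 1.0366 0.2779] deg 62.13608721420385 rows>= 10.356014535700641
shift(final tool) [0.126 0.046 0.05 ] len 0.14315042587886104 shift(now tool) [ 0.0965  0.0819 -0.067 ]
```

View pics/s21.png

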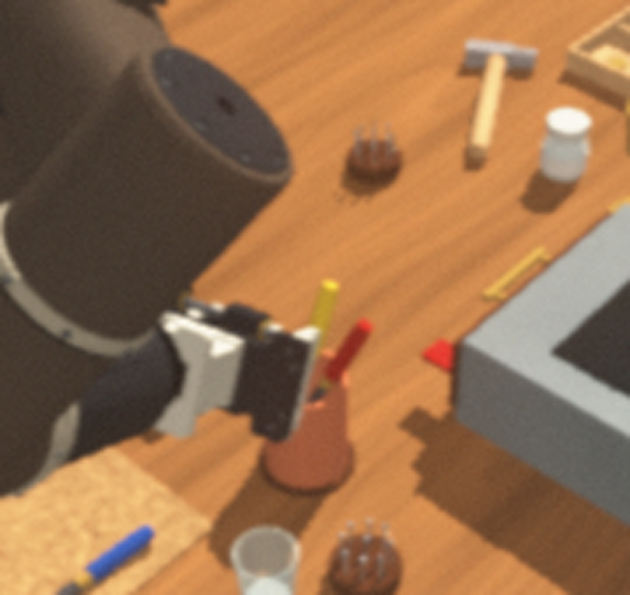

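View pics/w21.png

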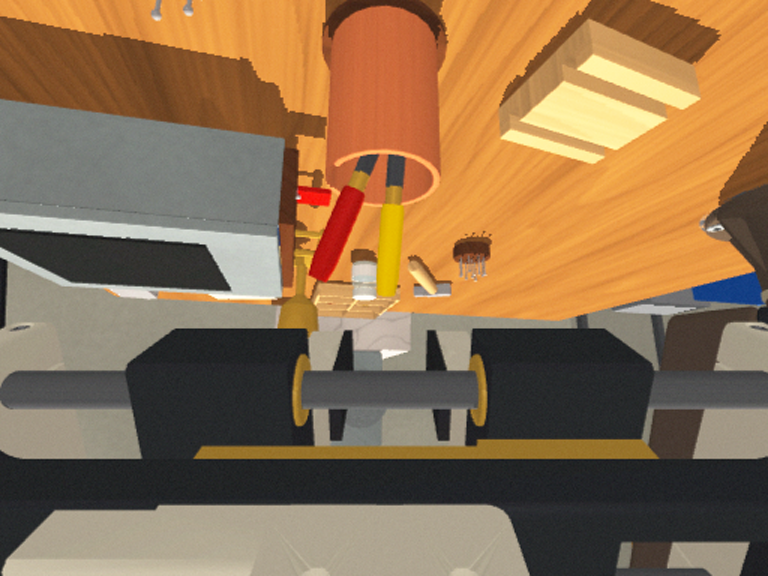

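```bash
python3 -m inch '0 0 -0.02 0 0 0 0.4;0 0 -0.02 0.0142 0.0942 0.0253 0.4;0 0 0 0.0142 0.0942 0.0253 0.4;0 0 0 0.0142 0.0942 0.0253 0.4;0 0 0 0.0142 0.0942 0.0253 0.4;0 0 0 0.0142 0.0942 0.0253 0.4;0 0 0 0.0142 0.0942 0.0253 0.4;0 0 0 0.0142 0.0942 0.0253 0.4;0 0 0 0.0142 0.0942 0.0253 0.4;0 0 0 0.0142 0.0942 0.0253 0.4;0 0 0 0.0142 0.0942 0.0253 0.4;0 0 0 0.0142 0.0942 0.0253 0.4;0 0 0 0 0 0 0.4;0 0 0 0 0 0 0.4' 60; python3 - <<'E'
from h import *
st();plan([.58,-.2922,.07],Ro.from_euler('xyz',[180,0,-92.4],degrees=True))
E
```

```text
time_s: 41.2
tcp_pos: [0.6391, -0.198, 0.2497]
eef_rot: [179.9, 0.1, -92.1]
contact_force: [0.9, -1.7, 0.4]
gripper_width: 0.0348
t 41.2 q [ -0.6107  19.3772   2.0181  -0.0945 -72.7678  -1.4461] tcp [ 0.6391 -0.198   0.2497] rpy [179.8708   0.087  -92.0849] F [ 0.8546 -1.7441  0.375 ] w 0.03482549569230652
turn [0.0023 0.0015 0.0055] deg 0.3515502945948511 rows>= 0.058591715765808516
shift(final tool) [0.0966 0.0551 0.1797] len 0.21127575025769824 shift(now tool) [0.0965 0.0552 0.1796]
```

```bash
python3 -m inch '0.0242 0.0138 0 0.0023 0.0015 0.0055 0.4;0.0242 0.0138 0.01 0 0 0 0.4;0.0242 0.0138 0.02 0 0 0 0.4;0.0242 0.0138 0.03 0 0 0 0.4;0 0 0.03 0 0 0 0.4;0 0 0.03 0 0 0 0.4;0 0 0.03 0 0 0 0.4;0 0 0.03 0 0 0 0.4;0 0 0 0 0 0 0.4;0 0 0 0 0 0 0.4;0 0 0 0 0 0 0.4' 60; python3 - <<'E'
from h import *
st();plan([.58,-.2922,.006],Ro.from_euler('xyz',[180,0,-92.4],degrees=True));snap('wrist','w22',sc=1.5)
E
```

```text
time_s: 42.12
tcp_pos: [0.5817, -0.2959, 0.0712]
eef_rot: [-179.9, -0.1, -92.7]
contact_force: [0.2, -0.3, 0.4]
gripper_width: 0.0351
t 42.1167 q [ -9.8435  25.8162 -13.0995   0.0514 -50.9425   7.1473] tcp [ 0.5817 -0.2959  0.0712] rpy [-179.8643   -0.0574  -92.6639] F [ 0.1626 -0.3051  0.3577] w 0.03507183375539629
turn [-0.0024 -0.001  -0.0046] deg 0.30213006653304636 rows>= 0.05035501108884106
shift(final tool) [-0.0036  0.0019  0.0652] len 0.06535541565997396 shift(now tool) [-0.0037  0.0021  0.0652]
```

View pics/w22.png

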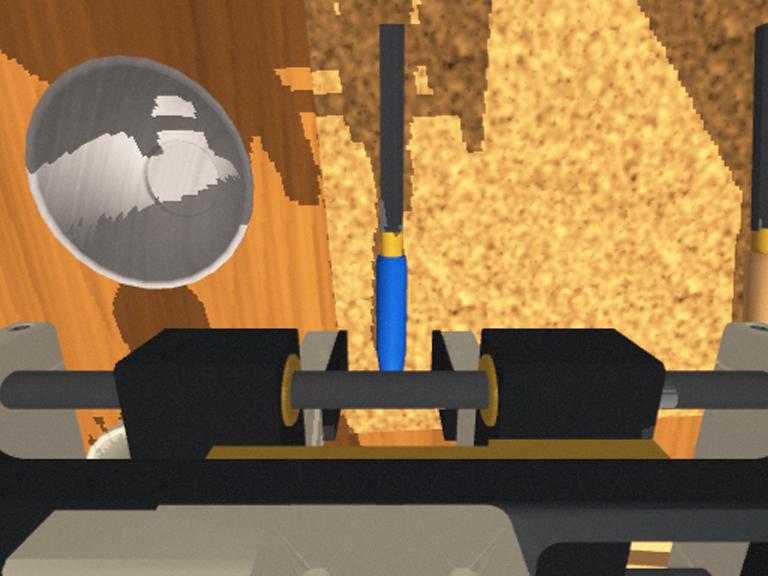

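```bash
python3 -m inch '-0.003 0.0015 0.02 -0.0024 -0.001 -0.0046 0.4;0 0 0.02 0 0 0 0.4;0 0 0.015 0 0 0 0.4;0 0 0.007 0 0 0 0.4;0 0 0.002 0 0 0 0.4;0 0 0 0 0 0 0.4;0 0 0 0 0 0 0;0 0 0 0 0 0 0;0 0 0 0 0 0 0;0 0 0 0 0 0 0;0 0 0 0 0 0 0;0 0 0 0 0 0 0;0 0 0 0 0 0 0' 60; python3 - <<'E'
from h import *
st()
E
```

```text
time_s: 43.25
tcp_pos: [0.5799, -0.2922, 0.0065]
eef_rot: [180.0, -0.0, -92.4]
contact_force: [0.3, 0.9, 4.4]
gripper_width: 0.0153
t 43.25 q [ -9.5581  29.9625 -16.3967   0.0072 -43.6548   7.1695] tcp [ 0.5799 -0.2922  0.0065] rpy [179.9855  -0.0032 -92.3834] F [0.2762 0.8545 4.442 ] w 0.015320013954106546
```

```bash
python3 -m inch '0 0 -0.01 0 0 0 0;0 0 -0.02 0 0 0 0;0 0 -0.03 0 0 0 0;0 0 -0.03 0 0 0 0;0 0 -0.03 0 0 0 0;0 0 -0.03 0 0 0 0;0 0 -0.03 0 0 0 0;0.01 0 -0.03 0 -0.04 0 0;0.01 0 -0.03 0 -0.06 0 0;0 0 0 0 -0.08 0 0;0 0 0 0 -0.08 0 0;0 0 0 0 -0.08 0 0;0 0 0 0 -0.08 0 0;0 0 0 0 -0.08 0 0;0 0 0 0 -0.08 0 0;0 0 0 0 0 0 0;0 0 0 0 0 0 0' 60; 
python3 - <<'E'
from h import *
st();place(40,60,.2);place(-12,60,.16)
E
```

```text
time_s: 44.67
tcp_pos: [0.578, -0.3146, 0.2438]
eef_rot: [179.7, 33.3, -92.7]
contact_force: [0.8, 0.7, -0.4]
gripper_width: 0.0156
t 44.6667 q [-29.988   30.7939  23.0409 -29.368  -98.093   27.3023] tcp [ 0.578  -0.3146  0.2438] rpy [179.7386  33.2862 -92.6739] F [ 0.7853  0.6665 -0.4398] w 0.01563812356628584
tcp [ 0.6492 -0.0668  0.3256] down(tool) [0.866 0.    0.5  ] leandir(tool) [-0.5   -0.     0.866]
turn [ 0.6102 -0.4406  0.5711] deg 54.13326991614449 rows>= 9.022211652690748
shift(final tool) [-0.1777  0.1441  0.1442] len 0.2704644731096731 shift(now tool) [-0.2546 -0.0598  0.0691]
tcp [ 0.6594 -0.1081  0.2856] down(tool) [ 0.866 -0.     0.5  ] leandir(tool) [-0.5    0.     0.866]
turn [ 1.2733 -0.3454  1.1984] deg 102.1199457149812 rows>= 17.019990952496865
shift(final tool) [-0.0545  0.219   0.0109] len 0.22590491443524208 shift(now tool) [-0.1986 -0.072   0.0801]
```

```bash
python3 -m inch '0 0 0 0.0707 -0.0192 0.0666 0;0 0 0 0.0707 -0.0192 0.0666 0;0 0 0 0.0707 -0.0192 0.0666 0;0 0 0 0.0707 -0.0192 0.0666 0;0 0 0 0.0707 -0.0192 0.0666 0;0 0 0 0.0707 -0.0192 0.0666 0;0 0 0 0.0707 -0.0192 0.0666 0;0 0 0 0.0707 -0.0192 0.0666 0;0 0 0 0.0707 -0.0192 0.0666 0;0 0 0 0 0 0 0' 60; 
python3 - <<'E'
from h import *
st();place(-12,60,.16)
E
```

```text
time_s: 45.5
tcp_pos: [0.577, -0.3114, 0.2466]
eef_rot: [-170.9, 46.4, -135.8]
contact_force: [-0.7, 0.2, -1.5]
gripper_width: 0.0155
t 45.5 q [-40.7061  15.065   -1.8871 -49.9065 -65.8085   9.6355] tcp [ 0.577  -0.3114  0.2466] rpy [-170.8993   46.3603 -135.7752] F [-0.6534  0.2197 -1.4573] w 0.015539493913889207
tcp [ 0.6594 -0.1081  0.2856] down(tool) [ 0.866 -0.     0.5  ] leandir(tool) [-0.5    0.     0.866]
turn [ 0.6337 -0.1695  0.5991] deg 50.90300281614418 rows>= 8.483833802690697
shift(final tool) [-0.0529  0.216   0.0137] len 0.22279562841172423 shift(now tool) [-0.1668  0.1058  0.103 ]
```

```bash
python3 -m inch '0 0 0 0.0707 -0.0192 0.0666 0;0 0 0 0.0707 -0.0192 0.0666 0;0 0 0 0.0707 -0.0192 0.0666 0;0 0 0 0.0707 -0.0192 0.0666 0;0 0 0 0.0707 -0.0192 0.0666 0;0 0 0 0.0707 -0.0192 0.0666 0;0 0 0 0 0 0 0;0 0 0 0 0 0 0' 60; 
python3 - <<'E'
from h import *
st();place(0,60,.16);place(-12,60,.16)
E
```

```text
time_s: 46.17
tcp_pos: [0.5787, -0.3116, 0.2466]
eef_rot: [-173.7, 56.2, -170.0]
contact_force: [0.6, -1.3, 0.2]
gripper_width: 0.0154
t 46.1667 q [-39.5957   5.0572 -18.1954 -64.6654 -38.0916  -0.349 ] tcp [ 0.5787 -0.3116  0.2466] rpy [-173.728    56.1805 -170.0421] F [ 0.5648 -1.2605  0.157 ] w 0.015409969653120711
tcp [ 0.6605 -0.098   0.2856] down(tool) [ 0.866 -0.     0.5  ] leandir(tool) [-0.5   -0.     0.866]
turn [ 0.0382 -0.0613  0.0953] deg 6.852130813109096 rows>= 1.1420218021848494
shift(final tool) [-0.0747  0.2136  0.0514] len 0.23203014095367339 shift(now tool) [-0.0978  0.2034  0.0541]
tcp [ 0.6594 -0.1081  0.2856] down(tool) [ 0.866 -0.     0.5  ] leandir(tool) [-0.5    0.     0.866]
turn [ 0.2163 -0.0545  0.2054] deg 17.374903631703656 rows>= 2.8958172719506092
shift(final tool) [-0.0521  0.2159  0.0123] len 0.2223952286011539 shift(now tool) [-0.0962  0.1934  0.0528]
```

```bash

python3 - <<'E'
from h import *
place(60,75,.15,back=0,c=(.630,-.116))
E
```

```text
tcp [ 0.6488 -0.0835  0.2901] down(tool) [0.9659 0.     0.2588] leandir(tool) [-0.2588 -0.      0.9659]
turn [-0.9061 -0.3292 -0.3479] deg 58.72127160495981 rows>= 9.786878600826634
shift(final tool) [-0.1022  0.0533  0.2134] len 0.2425481010659048 shift(now tool) [-0.0965  0.2185  0.0423]
```

```bash
python3 -m inch '0 0 0 -0.0906 -0.0329 -0.0348 0;0 0 0 -0.0906 -0.0329 -0.0348 0;0 0 0 -0.0906 -0.0329 -0.0348 0;0 0 0 -0.0906 -0.0329 -0.0348 0;0 0 0 -0.0906 -0.0329 -0.0348 0;0 0 0 -0.0906 -0.0329 -0.0348 0;0 0 0 -0.0906 -0.0329 -0.0348 0;0 0 0 -0.0906 -0.0329 -0.0348 0;0 0 0 -0.0906 -0.0329 -0.0348 0;0 0 0 -0.0906 -0.0329 -0.0348 0;0 0 0 0 0 0 0;0 0 0 0 0 0 0' 60; 
python3 - <<'E'
from h import *
st();place(60,75,.18,back=0,c=(.630,-.116))
E
```

```text
time_s: 47.17
tcp_pos: [0.5792, -0.3138, 0.2427]
eef_rot: [179.0, 75.1, -121.0]
contact_force: [-0.2, -0.3, -0.2]
gripper_width: 0.0156
t 47.1667 q [ -52.1574   38.1441   17.1008  -67.4769 -104.2953   26.5801] tcp [ 0.5792 -0.3138  0.2427] rpy [ 179.0284   75.0597 -121.0482] F [-0.1753 -0.3394 -0.2228] w 0.015636010701528518
tcp [ 0.6488 -0.0835  0.3201] down(tool) [0.9659 0.     0.2588] leandir(tool) [-0.2588 -0.      0.9659]
turn [-0.0007  0.0011 -0.0047] deg 0.2802946965030448 rows>= 0.046715782750507466
shift(final tool) [-0.1354  0.0549  0.2062] len 0.25267912970226797 shift(now tool) [-0.1349  0.0557  0.2063]
```

```bash
python3 -m inch '-0.0123 0.005 0.01875 0 0 0 0;-0.0123 0.005 0.01875 0 0 0 0;-0.0123 0.005 0.01875 0 0 0 0;-0.0123 0.005 0.01875 0 0 0 0;-0.0123 0.005 0.01875 0 0 0 0;-0.0123 0.005 0.01875 0 0 0 0;-0.0123 0.005 0.01875 0 0 0 0;-0.0123 0.005 0.01875 0 0 0 0;-0.0123 0.005 0.01875 0 0 0 0;-0.0123 0.005 0.01875 0 0 0 0;-0.0123 0.005 0.01875 0 0 0 0;0 0 0 0 0 0 0;0 0 0 0 0 0 0;0 0 0 0 0 0 0' 60; 
python3 - <<'E'
from h import *
st();place(60,75,.13,back=0,c=(.630,-.116));snap('wrist','w23',sc=1.5);snap('scene','s23',crop=(160,100,340,270),sc=3.5)
E
```

```text
time_s: 48.33
tcp_pos: [0.6487, -0.0831, 0.3239]
eef_rot: [180.0, 75.0, -120.2]
contact_force: [0.1, 0.1, -1.1]
gripper_width: 0.0155
t 48.3333 q [-35.6875  23.1387   3.3603 -74.0754 -89.9673  20.4934] tcp [ 0.6487 -0.0831  0.3239] rpy [ 179.9942   75.026  -120.2106] F [ 0.0909  0.1319 -1.1029] w 0.015513819015353309
tcp [ 0.6488 -0.0835  0.2701] down(tool) [0.9659 0.     0.2588] leandir(tool) [-0.2588 -0.      0.9659]
turn [-0.0034  0.0005 -0.001 ] deg 0.20658324626318536 rows>= 0.03443054104386423
shift(final tool) [ 0.0521 -0.0003  0.0137] len 0.05383564221989598 shift(now tool) [ 0.0521 -0.0003  0.0136]
```

View pics/w23.png

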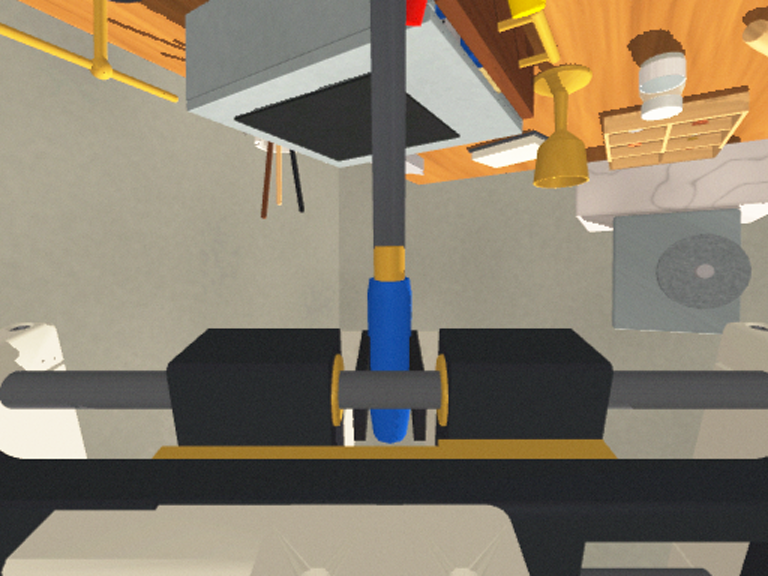

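View pics/s23.png

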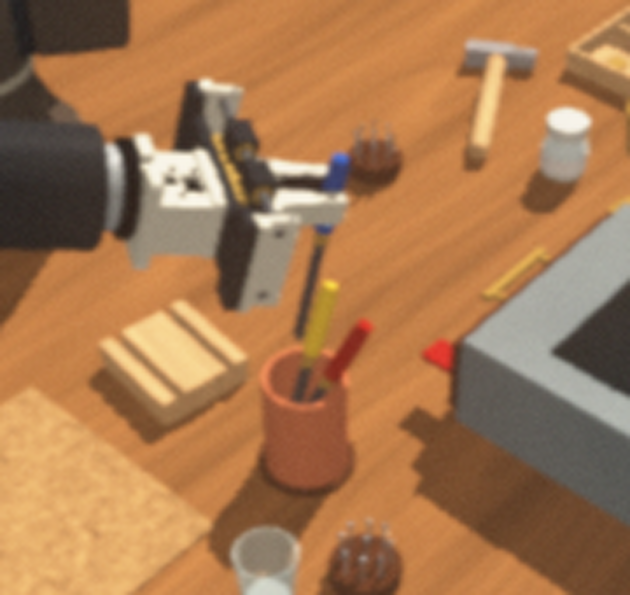

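```bash
python3 -m inch '0.0193 0 0.0052 0 0 0 0;0.0193 0 0.0052 0 0 0 0;0.0145 0 0.0039 0 0 0 0;0 0 0 0 0 0 0;0 0 0 0 0 0 0' 60; 
python3 - <<'E'
from h import *
st();P,R=pose();T=P+R.apply([.145,0,0]);print(T,w2p('scene',T));snap('scene','s24',crop=(200,150,300,250),sc=6)
E
```

```text
time_s: 48.85
tcp_pos: [0.6491, -0.084, 0.2671]
eef_rot: [179.0, 75.1, -121.2]
contact_force: [0.2, -0.2, -0.6]
gripper_width: 0.0149
t 48.85 q [-35.7791  27.2546   1.2246 -74.2025 -88.3528  26.266 ] tcp [ 0.6491 -0.084   0.2671] rpy [ 179.0127   75.0975 -121.2432] F [ 0.1967 -0.2446 -0.5828] w 0.014887813775346932
[ 0.6298 -0.1158  0.127 ] [[243.9459 209.3168]]
```

View pics/s24.png

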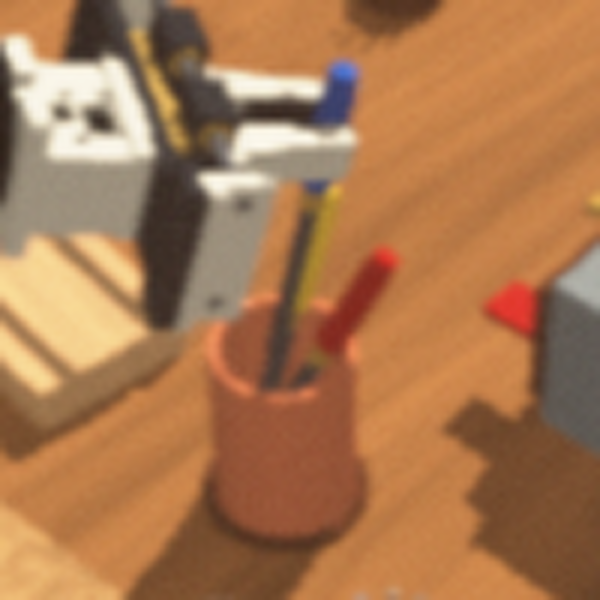

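```bash
python3 -m inch '0.0145 0 0.0039 0 0 0 0;0.0145 0 0.0039 0 0 0 0;0.0145 0 0.0039 0 0 0 0;0 0 0 0 0 0 0' 60; 
python3 - <<'E'
from h import *
st();snap('scene','s25',crop=(200,150,300,250),sc=6)
E
```

```text
time_s: 49.23
tcp_pos: [0.6489, -0.0833, 0.2216]
eef_rot: [179.1, 75.1, -121.2]
contact_force: [-0.2, -0.6, -1.6]
gripper_width: 0.0152
t 49.2333 q [-35.7853  30.785   -0.1488 -74.374  -87.0371  31.0144] tcp [ 0.6489 -0.0833  0.2216] rpy [ 179.0861   75.0878 -121.1524] F [-0.1799 -0.5852 -1.6063] w 0.015182697826333294
```

View pics/s25.png

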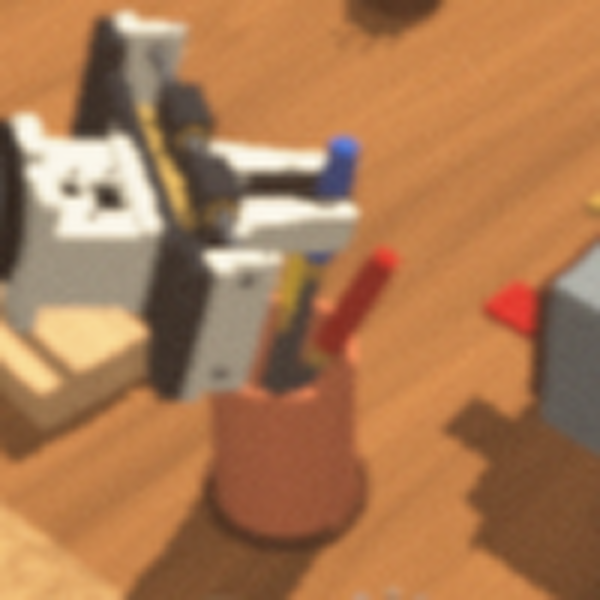

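Inside the cup. Lower further and release.

```bash
python3 -m inch '0.0145 0 0.0039 0 0 0 0;0.0145 0 0.0039 0 0 0 0;0.0135 0 0.0036 0 0 0 0;0 0 0 0 0 0 0;0 0 0 0 0 0 0' 60; python3 -m inch '0 0 0 0 0 0 0.3;0 0 0 0 0 0 0.3;0 0 0 0 0 0 0.3;0 0 0 0 0 0 0.3;0 0 -0.015 0 0 0 0.3;0 0 -0.025 0 0 0 0.3;0 0 -0.025 0 0 0 0.3;0 0 -0.025 0 0 0 0.3;0 0 -0.025 0 0 0 0.3;0 0 -0.025 0 0 0 0.3;0 0 0 0 0 0 0.3' 60
python3 - <<'E'
from h import *
st();snap('scene','s26',crop=(160,100,340,270),sc=3.5);snap('wrist','w26',sc=1.5)
plan([.3739,-.2843,.2],Ro.from_euler('xyz',[180,0,-83.4],degrees=True))
E
```

```text
time_s: 49.7
tcp_pos: [0.6494, -0.0832, 0.1794]
eef_rot: [179.5, 75.1, -120.7]
contact_force: [-1.4, 0.4, -0.4]
gripper_width: 0.0155
time_s: 50.62
tcp_pos: [0.5793, -0.2044, 0.2161]
eef_rot: [-179.9, 74.9, -120.3]
contact_force: [1.7, -0.6, 0.1]
gripper_width: 0.0265
t 50.6167 q [-46.6603  33.7389   4.0912 -68.7915 -96.1215  32.9922] tcp [ 0.5793 -0.2044  0.2161] rpy [-179.8829   74.9383 -120.2648] F [ 1.6977 -0.5693  0.0687] w 0.02649895787452546
turn [-0.4211  1.2622 -0.5492] deg 82.4727721681805 rows>= 13.745462028030083
shift(final tool) [0.0586 0.2151 0.0156] len 0.2234919304989688 shift(now tool) [ 0.0605  0.1366 -0.1662]
```

View pics/s26.png

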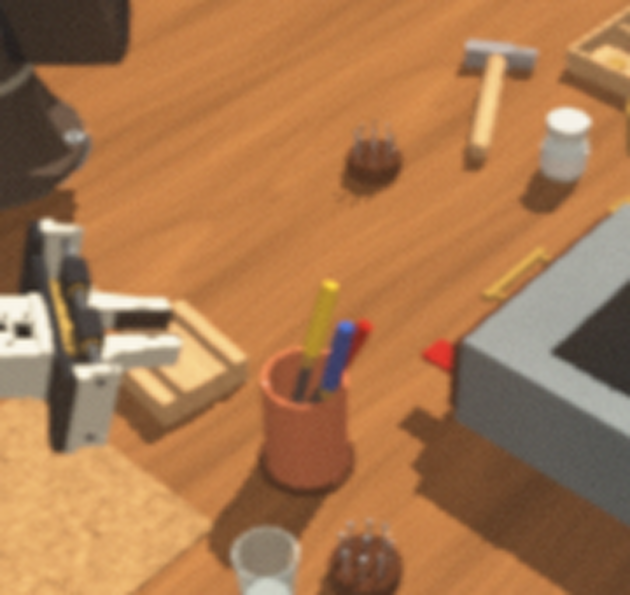

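View pics/w26.png

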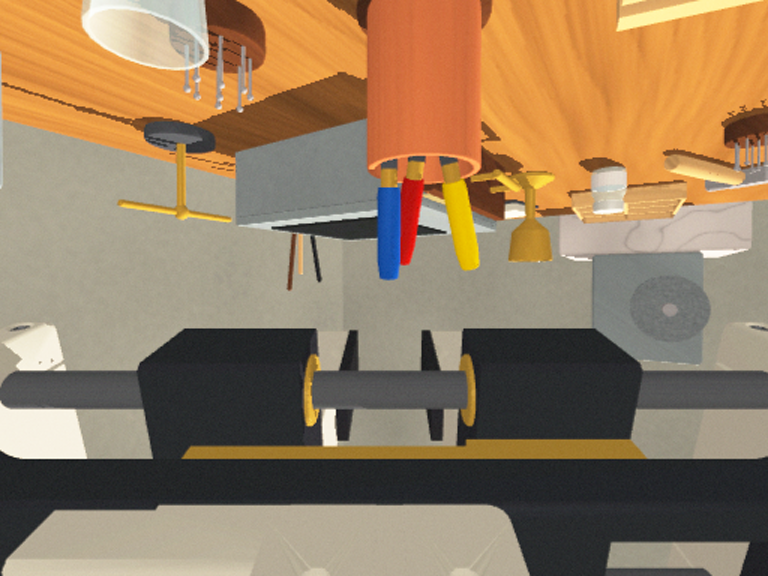

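```bash
python3 -m inch '0 0 -0.025 0 0 0 0.4;0 0 -0.025 -0.0301 0.0902 -0.0392 0.4;0 0 0 -0.0301 0.0902 -0.0392 0.4;0 0 0 -0.0301 0.0902 -0.0392 0.4;0 0 0 -0.0301 0.0902 -0.0392 0.4;0 0 0 -0.0301 0.0902 -0.0392 0.4;0 0 0 -0.0301 0.0902 -0.0392 0.4;0 0 0 -0.0301 0.0902 -0.0392 0.4;0 0 0 -0.0301 0.0902 -0.0392 0.4;0 0 0 -0.0301 0.0902 -0.0392 0.4;0 0 0 -0.0301 0.0902 -0.0392 0.4;0 0 0 -0.0301 0.0902 -0.0392 0.4;0 0 0 -0.0301 0.0902 -0.0392 0.4;0 0 0 -0.0301 0.0902 -0.0392 0.4;0 0 0 -0.0301 0.0902 -0.0392 0.4;0 0 0 0 0 0 0.4;0 0 0 0 0 0 0.4' 60
python3 - <<'E'
from h import *
st();snap('wrist','w27',sc=1.5)
plan([.3739,-.2843,.1],Ro.from_euler('xyz',[180,0,-83.4],degrees=True))
E
```

```text
time_s: 52.13
tcp_pos: [0.5567, -0.239, 0.2276]
eef_rot: [179.9, 0.1, -83.1]
contact_force: [-0.1, 0.1, -0.6]
gripper_width: 0.0351
t 52.1333 q [ -4.8208  14.143   -8.204   -0.0678 -67.7813  11.7827] tcp [ 0.5567 -0.239   0.2276] rpy [179.8872   0.0875 -83.0639] F [-0.1147  0.1333 -0.5902] w 0.03514568746381192
turn [0.0014 0.0022 0.0037] deg 0.26141517284327037 rows>= 0.04356919547387839
shift(final tool) [0.023  0.1868 0.1278] len 0.2274369498824566 shift(now tool) [0.0226 0.1867 0.128 ]
```

View pics/w27.png

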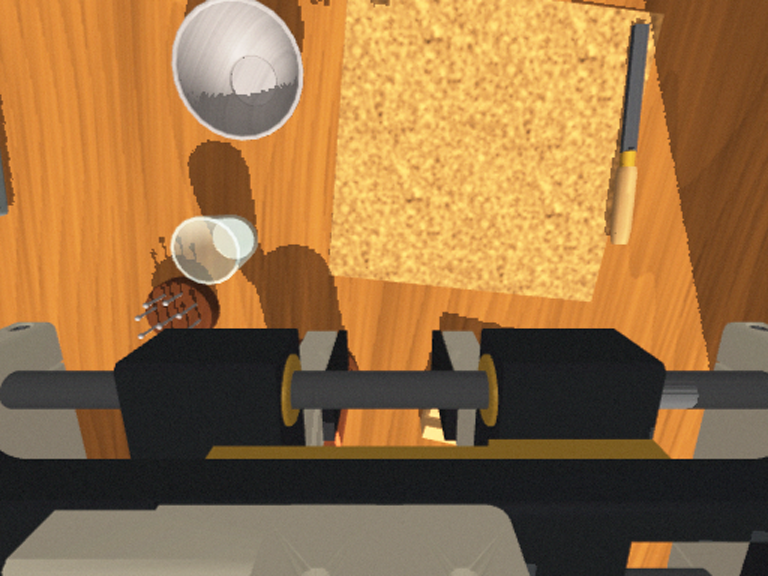

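```bash
python3 - <<'E'
from h import *
p=lp('w27')
a=p2w('wrist',np.array([(640,25),(629,152),(622,242)])/1.5,[.0055,.0115,.014],p);print(a)
u=(a[2]-a[0])[:2];L=np.linalg.norm(u);u/=L;g=a[2][:2]-.035*u;az=np.degrees(np.arctan2(u[1],u[0]));print(L,g,az)
plan([*g,.1],Ro.from_euler('xyz',[180,0,az-180],degrees=True))
E
```

```text
[[ 0.3742 -0.4509  0.0055]
 [ 0.3587 -0.3525  0.0115]
 [ 0.3444 -0.2746  0.014 ]]
0.1787997245397945 [ 0.3502 -0.3091] 99.58845685824204
turn [ 0.0013  0.0022 -0.0484] deg 2.777599177839236 rows>= 0.46293319630653934
shift(final tool) [0.0338 0.2152 0.1278] len 0.2524906653596117 shift(now tool) [0.0444 0.2131 0.1279]
```

```bash
python3 -m inch '0 0 0 0.0013 0.0022 -0.0484 0.4;0.0037 0.0239 0.006 0 0 0 0.4;0.0037 0.0239 0.006 0 0 0 0.4;0.0037 0.0239 0.01 0 0 0 0.4;0.0037 0.0239 0.015 0 0 0 0.4;0.0037 0.0239 0.015 0 0 0 0.4;0.0037 0.0239 0.015 0 0 0 0.4;0.0037 0.0239 0.02 0 0 0 0.4;0.0037 0.0239 0.02 0 0 0 0.4;0.0037 0.0239 0.02 0 0 0 0.4;0 0 0.025 0 0 0 0.4;0 0 0 0 0 0 0.4;0 0 0 0 0 0 0.4;0 0 0 0 0 0 0.4' 60
python3 - <<'E'
from h import *
st();snap('wrist','w28',sc=1.5)
plan([.3502,-.3091,.006],Ro.from_euler('xyz',[180,0,-80.4],degrees=True))
E
```

```text
time_s: 53.35
tcp_pos: [0.3513, -0.311, 0.0772]
eef_rot: [-179.9, -0.1, -80.6]
contact_force: [0.5, 1.2, 0.3]
gripper_width: 0.0349
t 53.35 q [-17.3067  10.2696 -36.1544   0.1252 -43.4532  26.645 ] tcp [ 0.3513 -0.311   0.0772] rpy [-179.929    -0.1322  -80.571 ] F [0.4975 1.1949 0.2674] w 0.03490473252573464
turn [-0.0019 -0.0028 -0.0024] deg 0.23635345176758113 rows>= 0.03939224196126352
shift(final tool) [-0.002   0.0012  0.0714] len 0.0714190065024988 shift(now tool) [-0.0022  0.0013  0.0714]
```

View pics/w28.png

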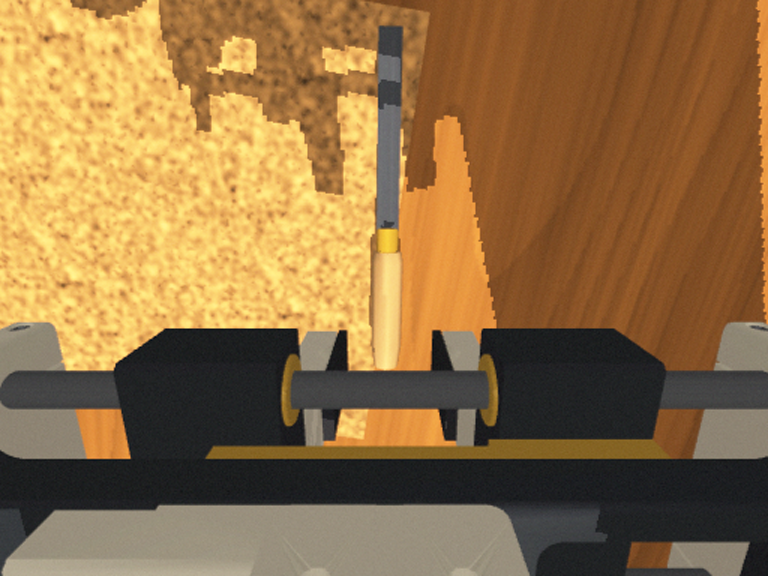

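```bash
python3 -m inch '-0.002 -0.0005 0.02 0 0 0 0.4;0 0 0.02 0 0 0 0.4;0 0 0.015 0 0 0 0.4;0 0 0.01 0 0 0 0.4;0 0 0.004 0 0 0 0.4;0 0 0.002 0 0 0 0.4;0 0 0 0 0 0 0.4;0 0 0 0 0 0 0;0 0 0 0 0 0 0;0 0 0 0 0 0 0;0 0 0 0 0 0 0;0 0 0 0 0 0 0;0 0 0 0 0 0 0;0 0 0 0 0 0 0' 60; python3 - <<'E'
from h import *
st()
E
```

```text
time_s: 54.57
tcp_pos: [0.3508, -0.3084, 0.0054]
eef_rot: [-180.0, -0.1, -80.5]
contact_force: [-0.3, 1.1, 3.9]
gripper_width: 0.0156
t 54.5667 q [-16.9958  16.9689 -40.5549   0.1787 -32.3799  26.3339] tcp [ 0.3508 -0.3084  0.0054] rpy [-179.9564   -0.1287  -80.5111] F [-0.3192  1.1242  3.9434] w 0.015586307520037103
```

```bash
python3 -m inch '0 0 -0.01 0 0 0 0;0 0 -0.02 0 0 0 0;0 0 -0.03 0 0 0 0;0 0 -0.03 0 0 0 0;0 0 -0.03 0 0 0 0;0 0 -0.03 0 0 0 0;0 0 -0.03 0 0 0 0;0 0 -0.03 0 -0.04 0 0;0 0 -0.03 0 -0.06 0 0;0 0 0 0 -0.08 0 0;0 0 0 0 -0.08 0 0;0 0 0 0 -0.08 0 0;0 0 0 0 -0.08 0 0;0 0 0 0 -0.08 0 0;0 0 0 0 -0.08 0 0;0 0 0 0 -0.08 0 0;0 0 0 0 -0.08 0 0;0 0 0 0 0 0 0;0 0 0 0 0 0 0' 60; 
python3 - <<'E'
from h import *
st();snap('wrist','w29',sc=1.5);place(100,75,.18,back=0,c=(.592,-.106))
E
```

```text
time_s: 56.15
tcp_pos: [0.3502, -0.3096, 0.243]
eef_rot: [179.8, 42.4, -80.8]
contact_force: [-0.8, 0.5, -0.8]
gripper_width: 0.0157
t 56.15 q [ -40.5387   24.3915    6.4615  -26.6927 -105.3744   50.4925] tcp [ 0.3502 -0.3096  0.243 ] rpy [179.8085  42.4385 -80.7534] F [-0.7601  0.5263 -0.7642] w 0.01569923255025545
tcp [ 0.5855 -0.069   0.3201] down(tool) [ 0.9659 -0.      0.2588] leandir(tool) [-0.2588 -0.      0.9659]
turn [-0.008  -0.5708 -0.0063] deg 32.71164405202305 rows>= 5.451940675337174
shift(final tool) [-0.1241 -0.2733  0.1695] len 0.34467250869560473 shift(now tool) [-0.1982 -0.2712  0.0772]
```

View pics/w29.png

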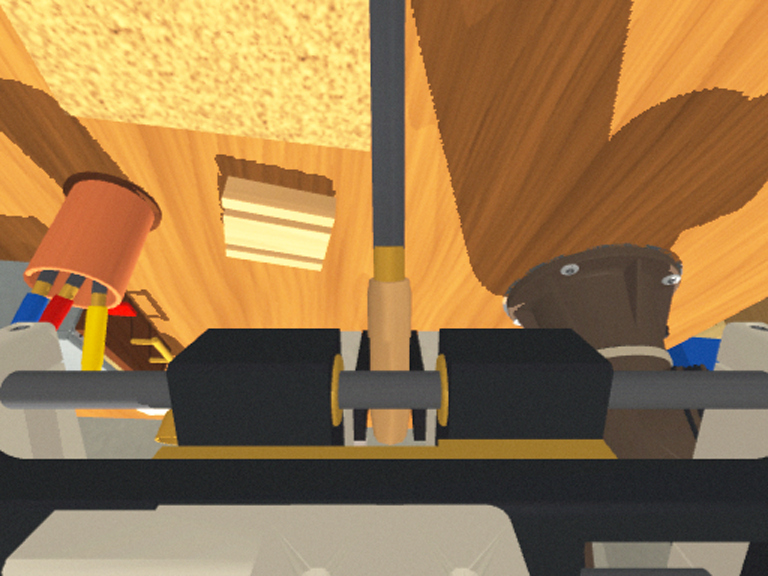

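```bash
python3 -m inch '0 0 0 -0.0011 -0.0816 -0.0009 0;0 0 0 -0.0011 -0.0816 -0.0009 0;0 0 0 -0.0011 -0.0816 -0.0009 0;0 0 0 -0.0011 -0.0816 -0.0009 0;0 0 0 -0.0011 -0.0816 -0.0009 0;0 0 0 -0.0011 -0.0816 -0.0009 0;0 0 0 -0.0011 -0.0816 -0.0009 0;-0.0103 -0.0228 0.0141 0 0 0 0;-0.0103 -0.0228 0.0141 0 0 0 0;-0.0103 -0.0228 0.0141 0 0 0 0;-0.0103 -0.0228 0.0141 0 0 0 0;-0.0103 -0.0228 0.0141 0 0 0 0;-0.0103 -0.0228 0.0141 0 0 0 0;-0.0103 -0.0228 0.0141 0 0 0 0;-0.0103 -0.0228 0.0141 0 0 0 0;0 0 0 0 0 0 0;0 0 0 0 0 0 0' 60; 
python3 - <<'E'
from h import *
st();place(100,75,.18,back=0,c=(.592,-.106))
E
```

```text
time_s: 57.62
tcp_pos: [0.5077, -0.147, 0.2973]
eef_rot: [-179.2, 74.8, -79.0]
contact_force: [-0.5, -0.9, -0.6]
gripper_width: 0.0148
t 57.6167 q [ -33.7757   36.4884   20.1202  -57.6517 -124.6604   33.0801] tcp [ 0.5077 -0.147   0.2973] rpy [-179.2232   74.8095  -79.0287] F [-0.5006 -0.8683 -0.646 ] w 0.014843222843054626
tcp [ 0.5855 -0.069   0.3201] down(tool) [ 0.9659 -0.      0.2588] leandir(tool) [-0.2588 -0.      0.9659]
turn [ 0.0028 -0.0033  0.0044] deg 0.3552302138635899 rows>= 0.05920503564393165
shift(final tool) [-0.0383 -0.0901  0.0552] len 0.11244525409522789 shift(now tool) [-0.0381 -0.0905  0.0548]
```

```bash
python3 -m inch '-0.0096 -0.0225 0.0138 0.0028 -0.0033 0.0044 0;-0.0096 -0.0225 0.0138 0 0 0 0;-0.0096 -0.0225 0.0138 0 0 0 0;-0.0096 -0.0225 0.0138 0 0 0 0;0 0 0 0 0 0 0;0 0 0 0 0 0 0;0 0 0 0 0 0 0' 60; 
python3 - <<'E'
from h import *
st();place(100,75,.125,back=0,c=(.592,-.106));snap('wrist','w30',sc=1.5);snap('scene','s30',crop=(200,150,300,250),sc=6)
E
```

```text
time_s: 58.2
tcp_pos: [0.5844, -0.0716, 0.3187]
eef_rot: [179.4, 75.1, -80.7]
contact_force: [-0.8, 0.1, 0.1]
gripper_width: 0.0154
t 58.2 q [ -27.4846   36.4129   24.0795  -63.9372 -121.2115   24.6226] tcp [ 0.5844 -0.0716  0.3187] rpy [179.4121  75.1424 -80.7353] F [-0.846   0.14    0.0711] w 0.015369825467963614
tcp [ 0.5855 -0.069   0.2651] down(tool) [ 0.9659 -0.      0.2588] leandir(tool) [-0.2588 -0.      0.9659]
turn [-0.0021  0.0025 -0.0033] deg 0.2667908685777992 rows>= 0.044465144762966535
shift(final tool) [ 0.0512 -0.0015  0.0161] len 0.05368111922209089 shift(now tool) [ 0.0512 -0.0017  0.016 ]
```

View pics/s30.png

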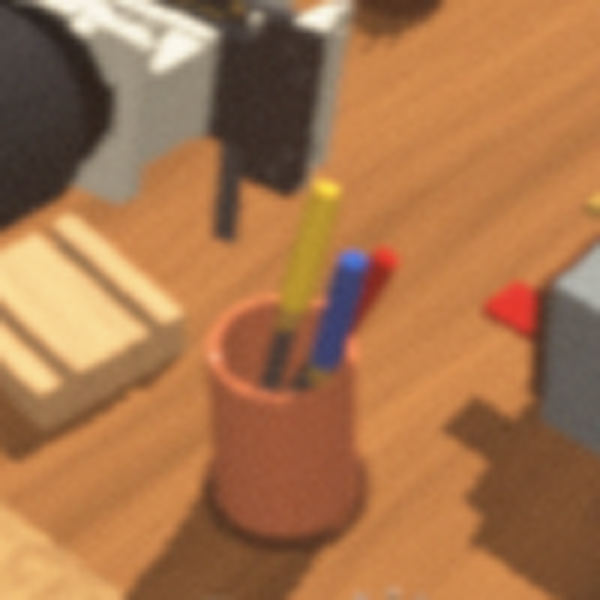

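View pics/w30.png

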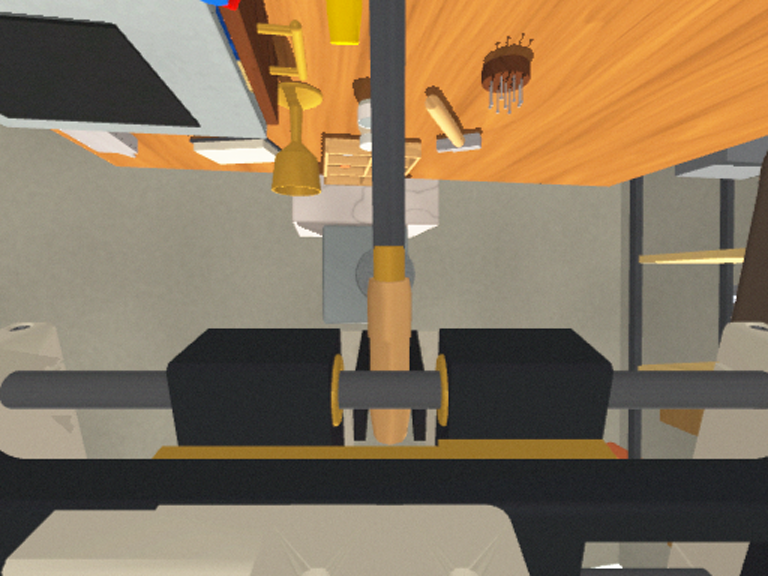

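```bash
python3 -m inch '-0.001 -0.006 0.0045 0 0 0 0;0.0193 0 0.0052 0 0 0 0;0.0193 0 0.0052 0 0 0 0;0.0096 0 0.0026 0 0 0 0;0 0 0 0 0 0 0;0 0 0 0 0 0 0' 60; 
python3 - <<'E'
from h import *
st();P,R=pose();T=P+R.apply([.145,0,0]);print(T,w2p('scene',T),w2p('scene',[.612,-.098,T[2]]));snap('scene','s31',crop=(200,150,300,250),sc=6)
E
```

```text
time_s: 58.8
tcp_pos: [0.5902, -0.0656, 0.2681]
eef_rot: [179.2, 75.3, -81.0]
contact_force: [1.0, 0.6, -0.2]
gripper_width: 0.0154
t 58.8 q [ -26.4978   39.3985   22.1316  -62.0647 -118.1633   29.0595] tcp [ 0.5902 -0.0656  0.2681] rpy [179.2057  75.2664 -80.9636] F [ 1.0054  0.6259 -0.211 ] w 0.015375669880963245
[ 0.596  -0.1021  0.1279] [[239.2107 201.4568]] [[243.8428 203.2572]]
```

View pics/s31.png

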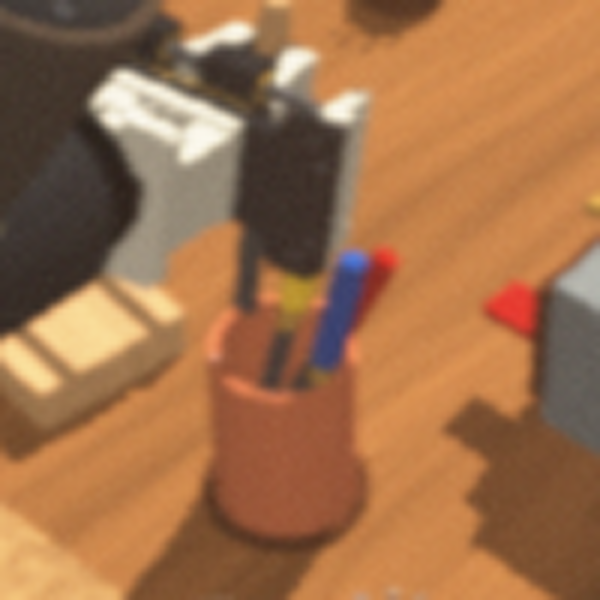

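```bash
python3 -m inch '0.0145 0 0.0039 0 0 0 0;0.0145 0 0.0039 0 0 0 0;0.0145 0 0.0039 0 0 0 0;0 0 0 0 0 0 0;0 0 0 0 0 0 0' 60; 
python3 - <<'E'
from h import *
st();snap('scene','s32',crop=(200,150,300,250),sc=6)
E
```

```text
time_s: 59.27
tcp_pos: [0.5897, -0.0651, 0.222]
eef_rot: [178.9, 75.3, -81.3]
contact_force: [0.1, -0.5, -0.9]
gripper_width: 0.0155
t 59.2667 q [ -26.0943   42.2222   20.4804  -60.3331 -115.7377   33.1636] tcp [ 0.5897 -0.0651  0.222 ] rpy [178.8836  75.3255 -81.2561] F [ 0.0638 -0.4906 -0.9122] w 0.015519037057329823
```

View pics/s32.png

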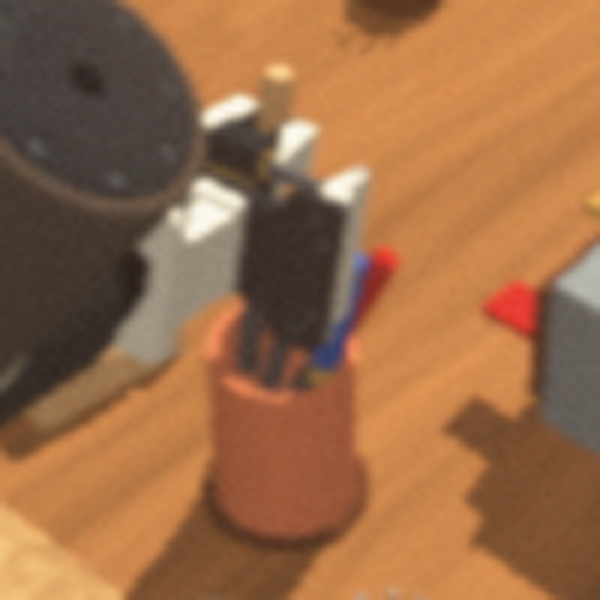

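```bash
python3 -m inch '0.0145 0 0.0039 0 0 0 0;0.0145 0 0.0039 0 0 0 0;0.0097 0 0.0026 0 0 0 0;0 0 0 0 0 0 0;0 0 0 0 0 0 0' 60; python3 -m inch '0 0 0 0 0 0 0.3;0 0 0 0 0 0 0.3;0 0 0 0 0 0 0.3;0 0 0 0 0 0 0.3;0 0 -0.015 0 0 0 0.3;0 0 -0.025 0 0 0 0.3;0 0 -0.025 0 0 0 0.3;0 0 -0.025 0 0 0 0.3;0 0 -0.025 0 0 0 0.3;0 0 -0.025 0 0 0 0.3;-0.03 0 0 0 0 0 0.3;-0.03 0 0 0 0 0 0.3;0 0 -0.025 0 0 0 0.3;0 0 -0.025 0 0 0 0.3;0 0 -0.025 0 0 0 0.3;0 0 0 0 0 0 0.3' 60
python3 - <<'E'
from h import *
st();snap('scene','s33',crop=(160,100,340,270),sc=3.5);snap('wrist','w33',sc=1.5)
E
```

```text
time_s: 59.73
tcp_pos: [0.5897, -0.0649, 0.1822]
eef_rot: [179.0, 75.3, -81.1]
contact_force: [-0.6, -0.4, -0.6]
gripper_width: 0.0156
time_s: 61.07
tcp_pos: [0.6225, -0.2591, 0.297]
eef_rot: [179.7, 75.0, -80.7]
contact_force: [0.6, -1.2, -0.6]
gripper_width: 0.0261
t 61.0667 q [ -37.4914   50.0713   48.3566  -66.9744 -134.4616   17.6997] tcp [ 0.6225 -0.2591  0.297 ] rpy [179.6565  75.0434 -80.682 ] F [ 0.6159 -1.2474 -0.6409] w 0.026134874998881646
```

View pics/s33.png

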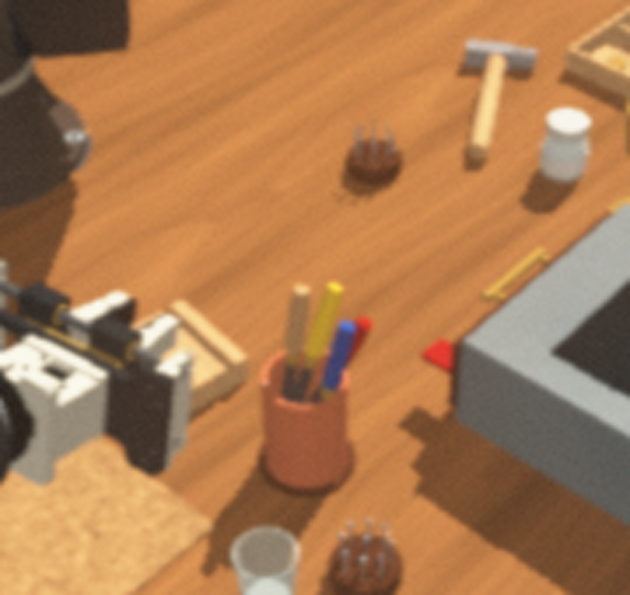

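View pics/w33.png

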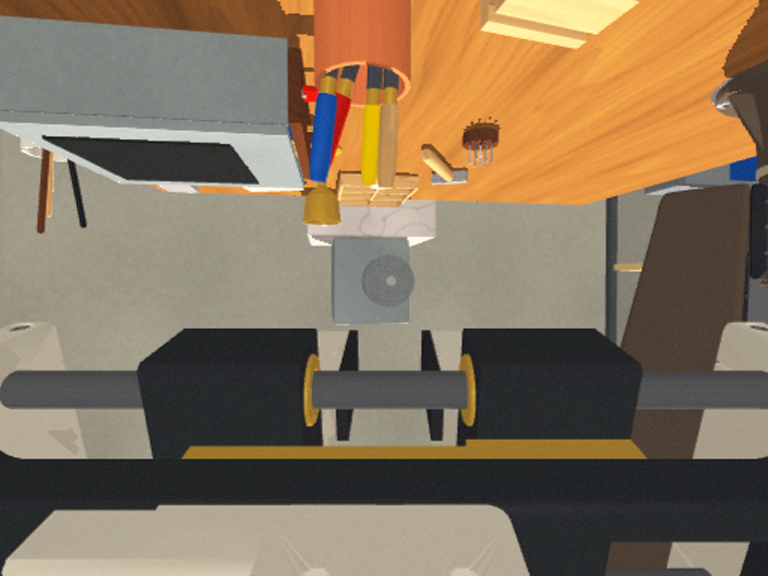

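```bash
python3 -m inch '0 0 -0.025 0 0 0 0.3;0 0 -0.025 0 0 0 0.3;0 0 -0.025 0 0 0 0.3;0 0 -0.025 0 0 0 0.3;0 0 0 0 0 0 0.3;0 0 0 0 0 0 0.3;0 0 0 0 0 0 0.3' 60
python3 - <<'E'
from h import *
st();snap('scene','s34',sc=1.5);snap('top','t34',crop=(90,60,400,270),sc=2.5)
E
```

```text
time_s: 61.75
tcp_pos: [0.6398, -0.3493, 0.3214]
eef_rot: [179.5, 75.3, -80.7]
contact_force: [-0.3, 0.7, 0.1]
gripper_width: 0.0262
t 61.75 q [ -43.1796   57.6467   67.8301  -78.9641 -143.6778    2.6528] tcp [ 0.6398 -0.3493  0.3214] rpy [179.4779  75.2824 -80.6676] F [-0.3288  0.7116  0.053 ] w 0.02621182114545486
```

View pics/s34.png

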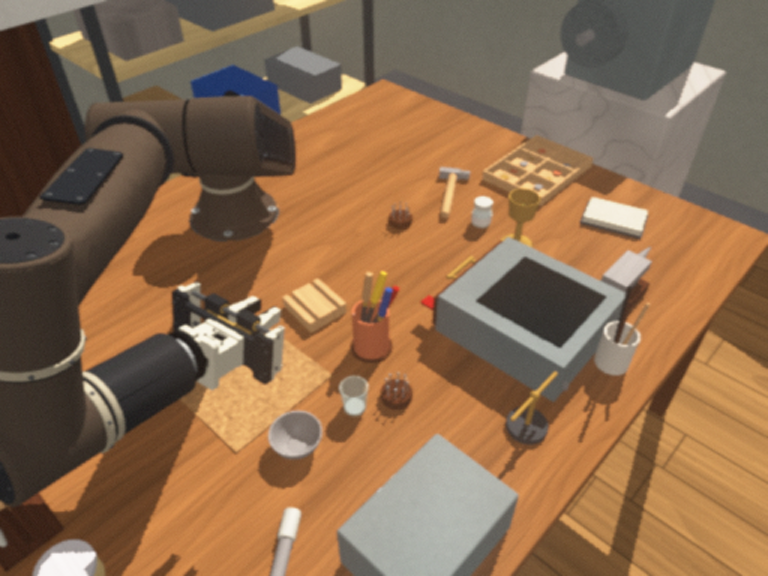

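View pics/t34.png

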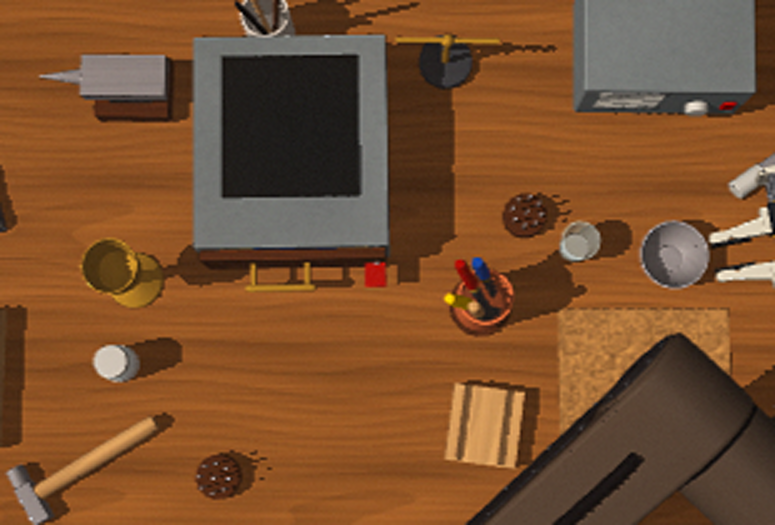

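```bash
python3 - <<'E'
from h import *
im0=cv2.imread('pics/top0.png').astype(int);im1=cv2.imread('pics/t34_raw.png').astype(int)
for im in(im0,im1):
    m=((im[:,:,2]>170)&(im[:,:,1]<60)&(im[:,:,0]<60));m[:,:225]=0;m[:,260:]=0;m[:155]=0
    ys,xs=np.nonzero(m);print(len(xs),p2w('top',[[xs.mean(),ys.mean()]],.053))
    ys.min()
    print(xs.min(),xs.max(),ys.min(),ys.max())
p=lp('w33');print([(np.round(d['xy']).tolist(),round(d['p'],2)) for d in r.recognise('file1','scene')])
E
```

```text
67 [[0.4522 0.0524 0.053 ]]
237 245 222 230
68 [[0.6527 0.0577 0.053 ]]
236 243 165 174
[([253.0, 193.0], 0.67), ([244.0, 195.0], 0.48), ([196.0, 289.0], 0.19)]
```

```bash
python3 - <<'E'
from h import *
print(r.close_job());st()
E
```

```text
the job is handed in; nothing more can be done
None
the job is handed in; nothing more can be done
```

I cleared the bench and handed the job in at about 62 s, with no verdict reported. At this start there were four files and one drawplate.

- **Drawplate:** it stands in the right slot of the rack. I pushed it down with about 30 N and its top stopped at z = 0.070 m, which is the height of a fully seated plate.
- **Drawer:** I held the release pad down about 14 mm, then pushed the drawer in at about 0.1 m/s until it met a firm stop (about 22 N). In the top camera the pad moved 0.2005 m, so it should be fully shut. After shutting, I could no longer see the plate, so I did not check it again.
- **Files:** all four stand blade down in the copper cup. The pale-handled file was knocked aside during the run, so I measured it again before gripping it. The pictures show all four ferrules near the rim, which suggests the tips are on or near the cup floor. I did not measure the tip heights, and the recogniser found only two of the files in the cup, most likely because they overlap.
- **Everything else:** the bystanders look unmoved in the last top and scene pictures, judged by eye. The arm was clear of everything at hand-in.

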